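# Charge the vibratory polisher with media, close it, set and lock its dial

## Task

Take the red cap off the polisher's filling neck and gather every white porcelain polishing piece on the mat in the steel pouring chute; then lift the chute by its blue grip and tip its open end over the neck so that they all slide down into the bowl, lay the chute flat on the bench again and put the cap back squarely on the neck. After the pieces are in, turn the controller's black knob until its white pointer meets the orange mark, and only then slide the clear guard fully home over the knob. Leave the glasses, pliers, screwdriver, tape roll and glue syringe where they are.

Things in the scene. Friction and masses are not known exactly. Their poses are not given: they have to be found in the camera images.
- media1: white glazed porcelain polishing piece: an upright cylinder 22 mm in diameter and 14 mm high, 14 g, origin at the centre of its underside (when lying on its side or on edge, z of its frame points along the cylinder's axis). Three to five of the six media pieces are present; the absent ones read None. They start upright on the mat
- media2: white glazed porcelain polishing piece: an upright cylinder 22 mm in diameter and 14 mm high, 14 g, origin at the centre of its underside (when lying on its side or on edge, z of its frame points along the cylinder's axis). Three to five of the six media pieces are present; the absent ones read None. They start upright on the mat
- media3: white glazed porcelain polishing piece: an upright cylinder 22 mm in diameter and 14 mm high, 14 g, origin at the centre of its underside (when lying on its side or on edge, z of its frame points along the cylinder's axis). Three to five of the six media pieces are present; the absent ones read None. They start upright on the mat
- media4: white glazed porcelain polishing piece: an upright cylinder 22 mm in diameter and 14 mm high, 14 g, origin at the centre of its underside (when lying on its side or on edge, z of its frame points along the cylinder's axis). Three to five of the six media pieces are present; the absent ones read None. They start upright on the mat
- media5: white glazed porcelain polishing piece: an upright cylinder 22 mm in diameter and 14 mm high, 14 g, origin at the centre of its underside (when lying on its side or on edge, z of its frame points along the cylinder's axis). Three to five of the six media pieces are present; the absent ones read None. They start upright on the mat
- media6: white glazed porcelain polishing piece: an upright cylinder 22 mm in diameter and 14 mm high, 14 g, origin at the centre of its underside (when lying on its side or on edge, z of its frame points along the cylinder's axis). Three to five of the six media pieces are present; the absent ones read None. They start upright on the mat
- chute: loose pouring chute, 220 g: straight polished steel channel, outside 152 x 48 x 22 mm high, sheet 2 mm thick, open on top and at the mouth (+x end), closed at the back (-x). Origin at the centre of its underside: channel from x = -0.077 to +0.075; x to the mouth, z up. Starts flat on the mat
- chute_grip (a point): point in the blue grip block behind the chute's back wall (chute x -0.101, z 0.044). The block is 48 mm long (chute x -0.125 to -0.077), 18 mm thick (chute y) and stands from 20 to 54 mm above the chute's underside; fingers close on it across the chute (its y)
- chute_mouth (a point): middle of the floor's edge at the open mouth of the chute (chute x 0.075, z 0.002). The mouth starts roughly to world +y. Pieces in the chute start to slide at about 14 to 20 degrees of tilt and run out freely at 35 to 45
- polisher: vibratory polisher, fixed: blue round base, green bowl 190 mm in diameter, clear flat cover with its top 124 mm above the bench, and in the middle of the cover the upright white filling neck: 74 mm outside, 64 mm inside diameter, rim 154 mm above the bench. The bowl inside is empty, its floor 62 mm above the bench. Origin at the centre of the underside, straight below the neck
- neck (a point): centre of the filling neck's opening, at the height of its rim (z 0.154)
- cap: loose red cap, 70 g, starts on the filling neck: disc 86 mm across, with a lip 8 mm deep around its edge, 80 mm across inside. Origin at the centre of the lip's lower edge, z up; 146 mm above the bench when seated. The black knob on it, 18 mm across at the foot and 26 mm at the top, stands from 13 to 40 mm above the origin. Free bench to set it down: between pieces and pliers
- controller: controller of the polisher, fixed: grey box 120 mm (x) by 240 mm (y) and 55 mm high, origin at the centre of its underside. On its top, knob axis at y = +0.055 and the parked guard centred at y = -0.065, both at x = 0
- knob_grip (a point): on the axis of the knob, 87 mm above the bench, 7 mm below the top of the knob's grip bar. The bar is 44 mm long and 14 mm thick, rises from 65 to 93 mm above the bench over a 48 mm disc, and runs along the pointer's direction
- knob_pointer (a point): tip of the knob's white pointer, 28 mm from the knob's axis; it turns with the knob
- set_mark_tip (a point): inner end of the orange mark on the dial, 28 mm from the knob's axis: the pointer is set when the two points meet. The mark needs no touching
- knob (a joint): angle of the knob in rad, 0 to 2.6, stays where it is left (about 0.04 N m to turn). At 0 the pointer points along the controller's -x; it grows clockwise seen from above (towards the controller's +y). It starts 0.6 to 1.5 rad short of the mark
- guard (a joint): travel of the clear guard in m: 0 parked, 0.12 fully home over the knob (stop). It slides along the controller's +y on rails with about 1.5 N of friction
- guard_grip (a point): centre of the red lug on the guard: 12 mm (controller x) by 34 mm (controller y), from 105 to 129 mm above the bench. The guard is a clear box 82 mm (x) by 74 mm (y), its top 105 mm above the bench, open below and on the side facing the knob
- glasses: bystander: folded spectacles with dark red rims, 130 x 40 x 9 mm, lying behind the work area; origin underneath their centre
- pliers: bystander: small pliers with red handles, 140 mm long; origin at the pivot
- screwdriver: bystander: small screwdriver with yellow handle, 150 mm long; origin underneath its middle
- tape: bystander: roll of brown tape lying flat, 84 mm across, 24 mm high; origin underneath its centre
- syringe: bystander: white glue syringe, 150 mm long, 18 mm high; origin underneath its middle

How it is judged (in metres and radians):
On the way, in this order (a step that is already met when the one before it is completed fails the run):
1. all the pieces lie together in the chute (x of media1 in the frame of chute between -0.077 and 0.077 m and y of media1 in the frame of chute between -0.023 and 0.023 m and z of media1 in the frame of chute between -0.004 and 0.04 m and x of media2 in the frame of chute between -0.077 and 0.077 m and y of media2 in the frame of chute between -0.023 and 0.023 m and z of media2 in the frame of chute between -0.004 and 0.04 m and x of media3 in the frame of chute between -0.077 and 0.077 m and y of media3 in the frame of chute between -0.023 and 0.023 m and z of media3 in the frame of chute between -0.004 and 0.04 m and x of media4 in the frame of chute between -0.077 and 0.077 m and y of media4 in the frame of chute between -0.023 and 0.023 m and z of media4 in the frame of chute between -0.004 and 0.04 m and x of media5 in the frame of chute between -0.077 and 0.077 m and y of media5 in the frame of chute between -0.023 and 0.023 m and z of media5 in the frame of chute between -0.004 and 0.04 m and x of media6 in the frame of chute between -0.077 and 0.077 m and y of media6 in the frame of chute between -0.023 and 0.023 m and z of media6 in the frame of chute between -0.004 and 0.04 m), for 0.2 s.
2. the chute is tipped with its mouth at the filling neck (angle between chute's own z axis and vertical above 0.2 rad and horizontal distance between chute_mouth and neck below 0.05 m and height (world z) of chute_mouth above 0.12 m).
3. all the pieces are in the polisher's bowl (horizontal distance between each of media1, media2, media3, media4, media5, media6 and polisher below 0.09 m and height (world z) of media1 between 0.05 and 0.118 m and height (world z) of media2 between 0.05 and 0.118 m and height (world z) of media3 between 0.05 and 0.118 m and height (world z) of media4 between 0.05 and 0.118 m and height (world z) of media5 between 0.05 and 0.118 m and height (world z) of media6 between 0.05 and 0.118 m), for 0.2 s.
4. the knob's pointer is at the orange mark (horizontal distance between knob_pointer and set_mark_tip below 0.0045 m), for 0.3 s.
5. the guard is fully home over the knob (value of joint guard above 0.114 m), for 0.2 s.
At the end, for the whole second after the job is handed in: Every piece is in the bowl, the chute lies still and flat on the bench the right way up (6 degrees), the cap sits level on the neck (within 7 mm of its axis, 5 mm in height), the pointer is within 4.5 mm (9 degrees) of the orange mark, and the guard is home within 6 mm (all of step 3 and angle between chute's own z axis and vertical below 0.1 rad and height (world z) of chute between -0.01 and 0.01 m and linear speed of each of chute, cap below 0.02 m/s and horizontal distance between knob_pointer and set_mark_tip below 0.0045 m and value of joint guard above 0.114 m and horizontal distance between cap and neck below 0.007 m and angle between cap's own z axis and vertical below 0.06 rad and height (world z) of cap between 0.141 and 0.151 m); the robot touches nothing.
It fails at once if the glasses is pushed more than 3 cm from its place (distance of glasses from where it was at the start of the episode above 0.03 m).
It fails at once if the pliers is pushed more than 3 cm from its place (distance of pliers from where it was at the start of the episode above 0.03 m).
It fails at once if the screwdriver is pushed more than 3 cm from its place (distance of screwdriver from where it was at the start of the episode above 0.03 m).
It fails at once if the tape is pushed more than 3 cm from its place (distance of tape from where it was at the start of the episode above 0.03 m).
It fails at once if the syringe is pushed more than 3 cm from its place (distance of syringe from where it was at the start of the episode above 0.03 m).
Of media1, media2, media3, media4, media5, media6 only 3 to 5 are there at a start; the rules pass over those that are not, and their reading is None.
At some moment in a run one of media1, media2, media3, media4, media5, media6, chute may be knocked a few centimetres aside while the robot is not near it.
It also fails if it takes over 210 s, if anything falls off the work surface, if the arm or the gripper's body presses on something with over 40 N, if the wrist force passes 120 N, or if a joint passes its speed limit or range.

## Robot

A 7-joint arm with a two-finger parallel gripper is mounted at the origin on the work surface. World frame = base frame: x ahead of the robot, y to its left, z up, the work surface at z = 0. Lengths are in mm, angles in rad, forces in N, time in s.
With the tool pointing down it reaches from about 400 to 850 mm from the base axis. Payload 4.4 kg.
Tool frame: the origin (TCP) lies at the centre of the arm's flange, where the gripper is bolted on; the fingertips stand 199 mm ahead of it and the grasp point (between the pads) lies 180 mm ahead of it; z points along the fingers, y is the line along which they close (so a half turn about z gives the same grasp; the last joint's range is limited). The gripper opens to 94 mm and grips with 3 to 60 N. Pads are 16 mm wide; open, the fingers measure 119 mm over their backs; the gripper's body (75 mm by 177 mm) begins 78 mm behind the grasp point.
Start: joints at [-1.397, 0.628, 0.038, 1.517, -0.027, 0.996, -0.02], TCP at [154.361, 631.418, 404.678] pointing down, gripper open.
Joint ranges: [-3.06, 3.06], [-0.37, 2.12], [-1.25, 1.32], [0.18, 2.47], [-1.1, 4.24], [0.23, 1.98], [-2.94, 2.94]. Speed limits (rad/s): [2.57, 2.57, 3.14, 3.14, 3.14, 3.14, 3.14].

## Interface

Orientations are given as a 3x3 rotation matrix whose columns are the frame's x, y, z axes.
In Python, from rig import robot gives the robot as it stands.
- The arm moves only by the tool move_arm, never from a script. Its argument "motion" is a list of rows, each a list of 4 numbers: the shift along the tool's x, y, z in cm, then the turn about the tool's z in rad. A call has 1 to 10 rows; each row is the pose to reach, as a shift and turn from the pose commanded when the call began, along the tool's axes at that moment; what a row does not reach only later rows make up. A row lasts 1/12 s, in which the tool goes at most 41.7 mm and 7.16 degrees, less where a joint would pass 70% of its speed; a pose out of reach is approached as far as the arm can. A call with a gripper value outside its range is refused whole. "grip" is the finger opening in cm, from 0 to 9.4, set as the call begins (left out, the last holds). The fingers move at their own pace and stop on an object; "newtons" is the grip in N (left out, the last holds). Time passes only in rows, so rows that repeat a pose let the fingers close. It gives the time, the measured TCP pose, the force, the opening and the grip force at its end, in the units of the state.
- robot.get_obs(): the state, without advancing time (a new reading comes with each control period).
- robot.snapshot(name): name is "side" or "top"; returns a dict with "img" (400x640x3 uint8, red, green, blue), "fov_y" (degrees; the focal length in pixels is half the picture's height over the tangent of half this angle, whatever the lens; pixels are square), "cx", "cy" (the principal point, pixels), "position" and "orientation" of the camera in the world. Camera axes: x right, y down, z forward; pixel columns grow to the right and rows downward; lengths in mm; the calibration is good to about 2 mm. A picture is of the moment at which its call begins. There is no depth.
- robot.finish_job(): hands the job in; it is judged then, once.
The state is a dict: "time_s": time; "joints": joint angles; "qd": joint speeds; "joint_torque": joint torques, N m; "position": TCP position; "ee_rot": TCP orientation; "ft_force": force on the tool from outside, world axes, zero at the start; "torque": the same for the moment, N m; "opening": finger opening in mm; "gripper_force": force on a finger pad.
Only numpy, scipy, OpenCV 4.12 (cv2) and the standard library are available. Lean on these libraries where they do the work, as an engineer would, in place of code of your own. Each camera call takes 0.05 s, during which the arm holds its last target. There are 200 camera calls.

## Working session

There is one attempt and no reset: what is moved stays moved. The work goes in short steps, Python scripts to look and compute and a tool call to move; the robot and the scene stay as the last step left them, time stands still between calls to the robot, and variables do not carry over. Pictures are saved under pics/ and viewed, at most 14 in all, crops included, and the job is handed in when it is done.

Besides the shell and the picture viewer there is one more tool, called after ">>>" as name(argument=value, ...) on one line, values as JSON. move_arm: Moves the arm, as the interface text tells. Its arguments: {"type":"object","properties":{"motion":{"type":"array"},"grip":{"type":"number"},"newtons":{"type":"number"}},"required":["motion"]}

```bash
mkdir -p pics; cat > h.py <<'E'
import numpy as np, cv2
from rig import robot
def snap(n,save=None):
    s=robot.snapshot(n)
    if save: cv2.imwrite('pics/'+save,s['img'][:,:,::-1])
    return s
def ray(s,u,v):
    im=s['img'];f=im.shape[0]/2/np.tan(np.radians(s['fov_y'])/2)
    d=np.array(s['orientation'])@np.array([(u-s['cx'])/f,(v-s['cy'])/f,1.])
    return np.array(s['position'],float),d/np.linalg.norm(d)
def onz(s,u,v,z):
    p,d=ray(s,u,v);return p+d*(z-p[2])/d[2]
def proj(s,P):
    f=s['img'].shape[0]/2/np.tan(np.radians(s['fov_y'])/2)
    c=np.array(s['orientation']).T@(np.array(P,float)-np.array(s['position']))
    return c[:2]/c[2]*f+[s['cx'],s['cy']]
def tri(s1,uv1,s2,uv2):
    p,d=ray(s1,*uv1);q,e=ray(s2,*uv2)
    t=np.linalg.lstsq(np.c_[d,-e],q-p,rcond=None)[0]
    a=p+d*t[0];b=q+e*t[1];return (a+b)/2,np.linalg.norm(a-b)
E
python3 - <<'E'
from h import *
for n in('top','side'):
    s=snap(n,n+'0.png');print(n,s['fov_y'],s['cx'],s['cy'],s['position'],np.round(s['orientation'],3).tolist())
o=robot.get_obs();print(o['position'],np.round(o['ee_rot'],3).tolist(),o['time_s'])
E
```

```text
top 52.7009624038005 317.37661410265696 200.90170725348392 [ 362.14902886  -29.4014833  1071.07806716] [[0.013, -0.989, 0.148], [-0.999, -0.019, -0.038], [0.041, -0.148, -0.988]]
side 51.74998757667089 317.09120466678803 198.78691150736776 [464.0768455  576.35700946 854.74729755] [[-0.995, -0.076, 0.057], [-0.095, 0.763, -0.64], [0.005, -0.642, -0.766]]
[154.27707469 631.18006632 403.87576605] [[-0.971, 0.237, -0.0], [0.237, 0.971, -0.002], [0.0, -0.002, -1.0]] 0.1
```

View pics/top0.png

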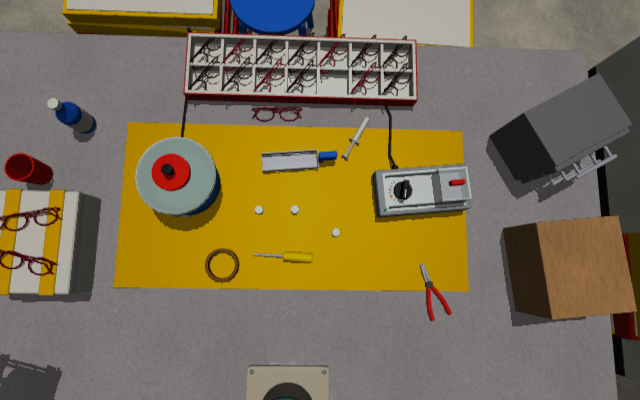

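View pics/side0.png

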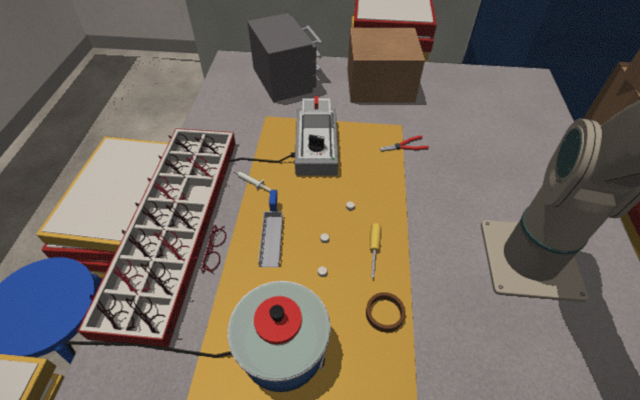

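Top view: polisher at (178,177) with red cap and black knob (168,170), chute (290,160) with blue grip (327,156), pieces at (259,210), (295,210), (335,232), controller (422,190), lug (457,183). Side view shows the same three pieces, at (322,271), (325,238) and (350,206).

```bash
cat >> h.py <<'E'
def blobs(s,m,amin=8,amax=1e6,roi=None):
    m=m.astype(np.uint8)
    if roi: k=np.zeros_like(m);k[roi[1]:roi[3],roi[0]:roi[2]]=1;m=m*k
    n,l,st,c=cv2.connectedComponentsWithStats(m)
    return [(c[i],st[i,4],l==i) for i in range(1,n) if amin<=st[i,4]<=amax]
def masks(s):
    h,S,v=cv2.split(cv2.cvtColor(s['img'],cv2.COLOR_RGB2HSV)); h=h.astype(int)
    return dict(white=(S<50)&(v>165),red=((h<8)|(h>172))&(S>150)&(v>90),blue=(h>100)&(h<130)&(S>130)&(v>60),black=(v<45),orange=(h>5)&(h<19)&(S>150)&(v>150),grey=(S<60)&(v>90))
ROI=dict(top=(120,125,470,290),side=(210,125,410,300))
E
python3 - <<'E'
from h import *
S={n:snap(n) for n in('top','side')}
M={n:masks(S[n]) for n in S}
for n in S:
    for k in('white','red','blue'):
        print(n,k,[(np.round(c,1).tolist(),int(a)) for c,a,_ in blobs(S[n],M[n][k],10,3000,(120,95,480,345))])
a,b=S['top'],S['side']
cv2.imwrite('pics/ctl_t.png',cv2.resize(a['img'][150:230,360:480,::-1],None,fx=6,fy=6,interpolation=cv2.INTER_CUBIC))
cr=cv2.resize(a['img'][135:185,245:345,::-1],None,fx=6,fy=6,interpolation=cv2.INTER_CUBIC)
cr2=cv2.resize(b['img'][180:280,240:300,::-1],None,fx=5,fy=5,interpolation=cv2.INTER_CUBIC)
cv2.imwrite('pics/ch.png',np.hstack([cr[:300],np.pad(cr2[:300],((0,0),(0,0),(0,0)))])[:, :800])
cv2.imwrite('pics/chs.png',cr2)
E
```

```text
top white [([368.1, 95.9], 236), ([360.4, 128.7], 65), ([147.1, 149.3], 10), ([288.8, 161.8], 619), ([461.0, 176.0], 85), ([409.6, 189.1], 1073), ([451.7, 198.7], 22), ([294.6, 208.6], 44), ([258.4, 208.9], 42), ([425.0, 206.8], 21), ([335.8, 231.5], 44)]
top red [([248.0, 95.0], 21), ([282.5, 96.0], 20), ([317.5, 97.0], 20), ([352.5, 98.0], 20), ([387.0, 99.0], 19), ([170.6, 171.9], 952), ([457.9, 181.7], 62), ([442.0, 300.3], 121), ([429.3, 303.8], 125)]
top blue [([327.3, 154.7], 110)]
side white [([312.7, 138.1], 546), ([322.0, 107.0], 109), ([332.6, 142.0], 45), ([135.3, 175.0], 2393), ([198.9, 149.1], 120), ([180.2, 151.9], 37), ([177.7, 164.7], 10), ([170.5, 174.2], 40), ([249.1, 177.8], 82), ([167.8, 187.7], 15), ([160.5, 198.5], 63), ([349.8, 204.1], 29), ([157.1, 212.9], 22), ([187.7, 215.8], 19), ([148.7, 225.4], 91), ([141.2, 237.5], 10), ([324.3, 236.5], 39), ([172.9, 240.9], 15), ([135.9, 255.6], 127), ([126.9, 269.0], 15), ([131.4, 272.5], 48), ([322.0, 270.0], 48), ([160.6, 272.5], 17), ([165.6, 275.9], 38), ([262.1, 295.2], 202), ([321.5, 303.0], 11), ([147.0, 307.6], 27), ([152.4, 311.7], 60), ([229.1, 341.5], 13)]
side red [([316.0, 99.5], 24), ([412.2, 143.7], 126), ([277.4, 319.9], 1510), ([160.1, 338.4], 10)]
side blue [([272.7, 199.6], 105)]
```

View pics/ctl_t.png

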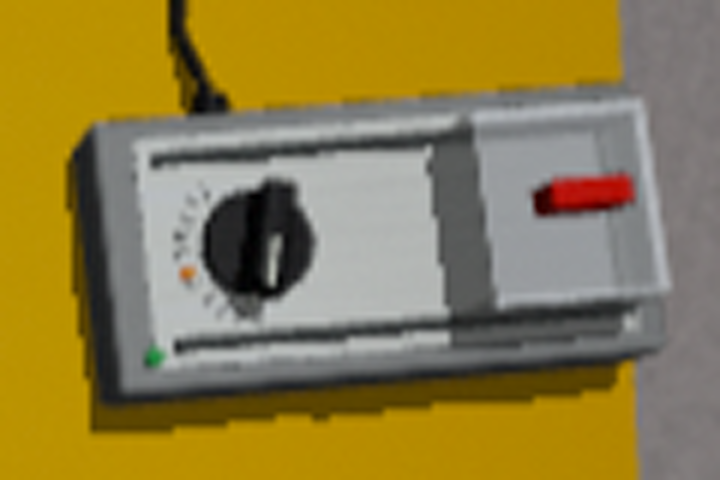

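The crop shows the knob's pointer aimed down towards the robot (tip near crop (270,285), full-frame (405,197)). The orange dot is at crop (188,272), full-frame (391.3,195.3), and the red lug is at (457.5,182).

```bash
python3 - <<'E'
from h import *
S={n:snap(n) for n in('top','side')}
M={n:masks(S[n]) for n in S};a,b=S['top'],S['side']
R=lambda x:np.round(x,1).tolist()
for t,s in(((294.6,208.6),(324.3,236.5)),((258.4,208.9),(322,270)),((335.8,231.5),(349.8,204.1))):
    print('piece',R(onz(a,*t,14)),R(onz(b,*s,14)),R(tri(a,t,b,s)[0]))
print('lug',R(tri(a,(457.9,181.7),b,(316,99.5))[0]),R(onz(a,457.9,181.7,122)))
print('blue',R(tri(a,(327.3,154.7),b,(272.7,199.6))[0]),tri(a,(327.3,154.7),b,(272.7,199.6))[1])
# chute outline: grey/white interior -> minAreaRect
hs=cv2.cvtColor(a['img'],cv2.COLOR_RGB2HSV)
for n,roi in(('top',(252,140,345,180)),('side',(250,180,290,275))):
    h=cv2.cvtColor(S[n]['img'],cv2.COLOR_RGB2HSV);m=(h[:,:,1]<110)
    bl=max(blobs(S[n],m,50,9e9,roi),key=lambda t:t[1])
    c=np.argwhere(bl[2])[:,::-1].astype(np.float32)
    box=cv2.boxPoints(cv2.minAreaRect(c));print(n,'box22',[R(onz(S[n],*p,22)[:2]) for p in box],'px',R(box))
# cap: red ellipse & knob top
for n,roi,kroi in(('top',(140,140,205,200),(158,160,182,182)),('side',(245,290,310,345),(262,300,292,326))):
    bl=max(blobs(S[n],M[n]['red'],200,9e9,roi),key=lambda t:t[1])
    cs,_=cv2.findContours(bl[2].astype(np.uint8),cv2.RETR_EXTERNAL,cv2.CHAIN_APPROX_NONE)
    e=cv2.fitEllipse(cv2.convexHull(cs[0]))
    k=max(blobs(S[n],M[n]['black'],20,9e9,kroi),key=lambda t:t[1])
    print(n,'cap ell',R(e[0]),R(e[1]),R(onz(S[n],*e[0],159)),'knob',R(k[0]),int(k[1]),R(onz(S[n],*k[0],180)))
    S[n+'e']=e[0];S[n+'k']=k[0]
print('cap tri',tri(a,S['tope'],b,S['sidee']),'knob',tri(a,S['topk'],b,S['sidek']))
# neck/cover: big ellipse of the cover
print('scale px/mm')
E
```

```text
piece [499.1, -10.4, 14.0] [497.2, -6.1, 14.0] [498.6, -10.1, 8.6]
piece [496.6, 84.5, 14.0] [494.6, 88.4, 14.0] [496.0, 85.2, 8.8]
piece [440.5, -119.6, 14.0] [439.0, -115.8, 14.0] [439.9, -119.9, 9.3]
lug [557.4, -406.1, 124.6] [558.3, -407.2, 122.0]
blue [640.3, -93.9, 35.2] 2.647852347265336
top box22 [[647.2, 82.4], [661.7, -72.8], [609.1, -76.9], [595.1, 77.3]] px [[260.79998779296875, 152.39999389648438], [319.20001220703125, 148.5], [320.3999938964844, 167.6999969482422], [262.1000061035156, 171.60000610351562]]
side box22 [[715.4, -167.1], [639.0, -185.5], [575.2, 89.8], [639.9, 103.8]] px [[249.8000030517578, 180.0], [278.5, 177.10000610351562], [287.3999938964844, 265.79998779296875], [258.70001220703125, 268.6000061035156]]
top cap ell [170.2, 171.7] [35.8, 37.9] [559.9, 271.6, 159.0] knob [167.0, 169.6] 102 [560.0, 271.9, 180.0]
side cap ell [277.3, 319.1] [45.0, 48.0] [559.3, 279.0, 159.0] knob [276.9, 313.0] 149 [559.0, 277.1, 180.0]
cap tri (array([561.28958632, 274.74676066, 149.42603024]), np.float64(1.3670847177256906)) knob (array([560.63727154, 274.09807905, 173.59158566]), np.float64(1.5482425014349745))
scale px/mm
```

```bash
python3 - <<'E'
import cv2,numpy as np
a=cv2.imread('pics/ch.png');print(a.shape)
t=cv2.imread('pics/top0.png');s=cv2.imread('pics/side0.png')
x=cv2.resize(t[135:185,250:345],None,fx=4,fy=4,interpolation=2);y=cv2.resize(s[180:275,240:300],None,fx=4,fy=4,interpolation=2);z=cv2.resize(s[90:180,285:350],None,fx=4,fy=4,interpolation=2)
o=np.zeros((600,780,3),np.uint8);o[:200,:380]=x;o[:380,390:630]=y;o[200:560,:260]=z
cv2.imwrite('pics/comb.png',o)
E
```

```text
(300, 800, 3)
```

View pics/comb.png

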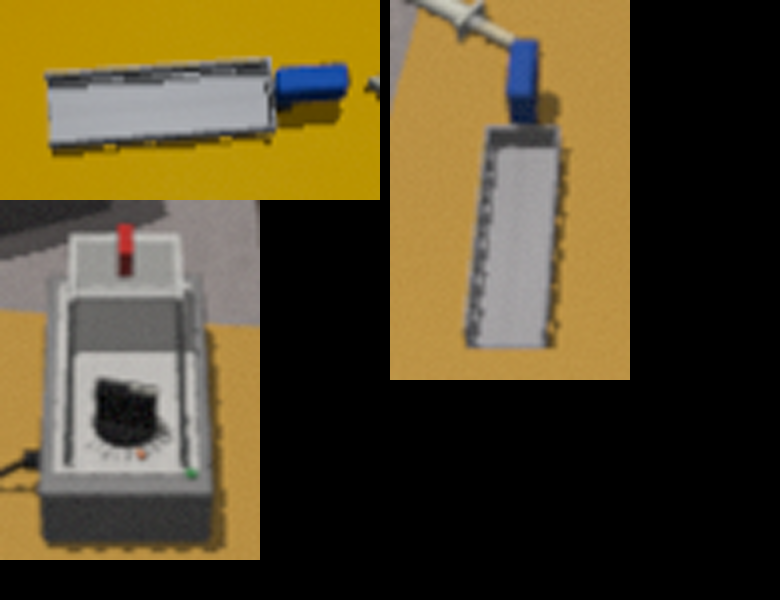

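The crops show the chute lying with its mouth towards +y and the blue grip (about 640,-95) at the -y end. The syringe tip is just beyond the grip. I'll start with the cap.

```bash
cat >> h.py <<'E'
def go(x,y,z,yaw=None):
    """row (cm,cm,cm,rad) to put GRASP point at world x,y,z (mm) with tool y axis along world angle yaw (mod pi), tool down"""
    o=robot.get_obs();R=np.array(o['ee_rot']);p=np.array(o['position'])
    d=R.T@(np.array([x,y,z+180.])-p)/10
    t=0
    if yaw is not None:
        c=np.arctan2(R[1,1],R[0,1]); t=-(yaw-c); t=(t+np.pi/2)%np.pi-np.pi/2
    print('row',np.round(d,2).tolist(),round(t,3),'t',o['time_s'],'q7',round(o['joints'][6],2))
E
python3 -c "
from h import *
go(559.6,274.5,225,np.pi/2)"
```

```text
row [-47.84, -25.04, -0.05] -0.24 t 0.3 q7 -0.02
```

>>> move_arm(motion=[[-47.8,-25,0,-0.24],[-47.8,-25,0,-0.24],[-47.8,-25,0,-0.24],[-47.8,-25,0,-0.24],[-47.8,-25,0,-0.24],[-47.8,-25,0,-0.24],[-47.8,-25,0,-0.24],[-47.8,-25,0,-0.24],[-47.8,-25,0,-0.24],[-47.8,-25,0,-0.24]], grip=6)

```text
time_s: 1.13
position: [468.4, 354.5, 404.9]
ee_rot: [[-1.0, -0.0, 0.0], [-0.0, 1.0, 0.0], [-0.0, 0.0, -1.0]]
ft_force: [0.4, -0.2, -0.0]
opening: 60.1
gripper_force: 0.0
```

>>> move_arm(motion=[[0,0,0,0],[0,0,0,0]])

```text
time_s: 1.3
position: [469.5, 353.4, 404.6]
ee_rot: [[-1.0, 0.006, 0.001], [0.006, 1.0, -0.001], [-0.001, -0.001, -1.0]]
ft_force: [-1.0, -0.9, 0.1]
opening: 59.9
gripper_force: 0.0
```

```bash
python3 -c "
from h import *
a=snap('top');b=snap('side')
cv2.imwrite('pics/c1.png',np.hstack([cv2.resize(a['img'][120:230,120:220,::-1],None,fx=4,fy=4,interpolation=2),cv2.resize(b['img'][260:370,230:330,::-1],None,fx=4,fy=4,interpolation=2)]))
o=robot.get_obs();print(o['position'],np.round(o['ee_rot'],3).tolist(),o['joints'])
go(559.6,274.5,182,np.pi/2)"
```

```text
[466.52045054 356.7809143  404.59948916] [[-1.0, -0.001, -0.001], [-0.001, 1.0, 0.001], [0.001, 0.001, -1.0]] [-0.68545906  0.53658422 -0.02296981  1.69806644  0.01336423  0.90729569
  0.8581282 ]
row [-9.31, -8.24, 4.24] 0.001 t 1.4 q7 0.86
```

View pics/c1.png

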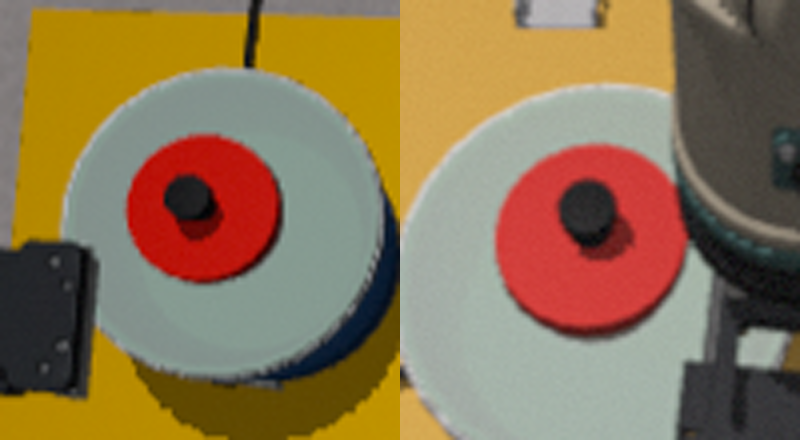

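The cap is clear in both views: knob top at crop (187,197) in the top view and (588,212) in the side view. The gripper is still short of it, to the left.

>>> move_arm(motion=[[-9.3,-8.2,0,0],[-9.3,-8.2,0,0],[-9.3,-8.2,0,0],[-9.3,-8.2,0,0],[-9.3,-8.2,0,0],[-9.3,-8.2,0,0],[-9.3,-8.2,0,0],[-9.3,-8.2,0,0]])

```text
time_s: 2.07
position: [558.6, 276.5, 404.8]
ee_rot: [[-1.0, -0.004, -0.001], [-0.004, 1.0, 0.001], [0.001, 0.001, -1.0]]
ft_force: [0.6, 0.7, -0.4]
opening: 59.9
gripper_force: 0.0
```

```bash
python3 -c "
from h import *
a=snap('top');b=snap('side')
cv2.imwrite('pics/c2.png',np.hstack([cv2.resize(a['img'][120:230,120:220,::-1],None,fx=4,fy=4,interpolation=2),cv2.resize(b['img'][260:370,230:330,::-1],None,fx=4,fy=4,interpolation=2)]))
o=robot.get_obs();print(o['position'],o['qd'])
go(559.6,274.5,182,np.pi/2)"
```

```text
[559.11413286 275.70356737 404.79811242] [ 0.00786237  0.00224401  0.00550861 -0.00212169  0.0012353   0.00033838
  0.00129042]
row [-0.05, -0.12, 4.28] 0.003 t 2.1667 q7 1.06
```

View pics/c2.png

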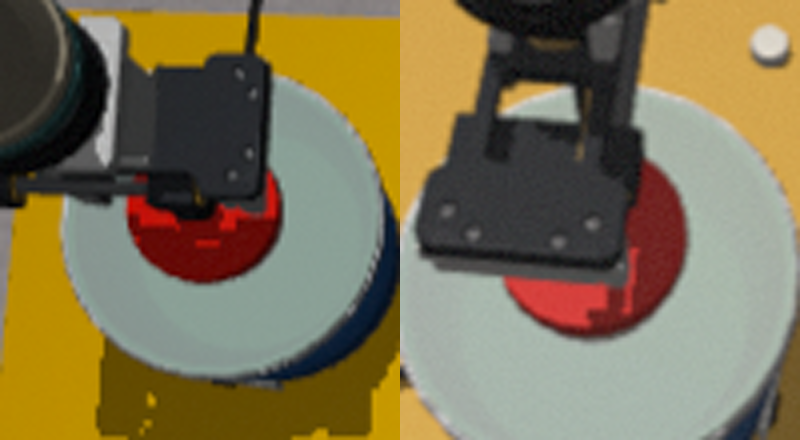

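The gripper now stands over the cap in both views, hiding the knob. Descending to grip it.

>>> move_arm(motion=[[0,-0.1,2,0],[0,-0.1,3.5,0],[0,-0.1,4.2,0],[0,-0.1,4.2,0],[0,-0.1,4.2,0]])

```text
time_s: 2.58
position: [560.0, 273.6, 362.8]
ee_rot: [[-1.0, -0.001, -0.0], [-0.001, 1.0, 0.0], [0.0, 0.0, -1.0]]
ft_force: [0.5, 0.7, 0.2]
opening: 60.0
gripper_force: 0.0
```

>>> move_arm(motion=[[0,0,0,0],[0,0,0,0],[0,0,0,0],[0,0,0,0],[0,0,0,0],[0,0,0,0]], grip=0, newtons=30)

```text
time_s: 3.08
position: [560.2, 273.3, 362.9]
ee_rot: [[-1.0, -0.0, 0.0], [-0.0, 1.0, 0.0], [-0.0, 0.0, -1.0]]
ft_force: [0.4, -0.4, 2.0]
opening: 23.5
gripper_force: 23.1
```

>>> move_arm(motion=[[0,0,-1,0],[0,0,-2.5,0],[0,0,-5,0],[0,0,-5,0],[0,0,-5,0]])

```text
time_s: 3.5
position: [560.5, 273.3, 414.5]
ee_rot: [[-1.0, -0.0, 0.003], [-0.0, 1.0, 0.002], [-0.003, 0.002, -1.0]]
ft_force: [-0.1, 0.6, -1.1]
opening: 23.4
gripper_force: 30.0
```

```bash
python3 -c "
from h import *
a=snap('top');b=snap('side')
R=lambda x:np.round(x,1).tolist()
# pliers location, free spot
for n,s in(('top',a),('side',b)):
    m=masks(s); print(n,[(R(c),int(k),R(onz(s,*c,5)[:2])) for c,k,_ in blobs(s,m['red'],30,2000)])
print('pliers tip',R(onz(a,422,264,5)),'screwdriver end',R(onz(a,313,257,8)),'ctl corner',R(onz(a,376,216,20)))
go(400,-230,260,np.pi/2)"
```

```text
top [([226.7, 17.7], 65, [1042.8, 193.8]), ([331.7, 22.8], 75, [1038.8, -104.9]), ([335.7, 11.6], 59, [1074.0, -116.3]), ([234.8, 26.1], 33, [1018.1, 169.8]), ([162.5, 175.9], 432, [581.3, 341.7]), ([457.9, 181.7], 62, [582.5, -453.8]), ([441.8, 300.1], 124, [266.7, -398.8]), ([429.3, 303.8], 125, [257.0, -365.6])]
side [([426.3, 39.4], 31, [172.7, -1002.1]), ([412.1, 143.8], 127, [261.1, -378.0]), ([76.0, 250.3], 262, [1093.3, 87.5]), ([96.1, 262.7], 115, [1030.0, 116.2]), ([127.9, 283.4], 36, [934.0, 161.5]), ([292.0, 306.5], 391, [552.8, 181.1]), ([270.2, 327.4], 51, [592.6, 232.9]), ([130.2, 336.0], 81, [881.4, 279.8])]
pliers tip [359.1, -348.9, 5.0] screwdriver end [373.5, -60.9, 8.0] ctl corner [482.6, -225.1, 20.0]
row [16.0, -50.29, -2.73] 0.0 t 3.6 q7 1.06
```

>>> move_arm(motion=[[8.5,-25,0,0],[17,-51.3,0,0],[17,-51.3,0,0],[17,-51.3,0,0],[17,-51.3,0,0],[17,-51.3,0,0],[17,-51.3,0,0],[17,-51.3,0,0],[17,-51.3,0,0],[17,-51.3,0,0]])

```text
time_s: 4.43
position: [427.7, -123.9, 412.0]
ee_rot: [[-1.0, -0.0, -0.002], [-0.0, 1.0, 0.0], [0.002, 0.0, -1.0]]
ft_force: [1.3, -1.0, -0.5]
opening: 23.5
gripper_force: 30.0
```

```bash
python3 -c "
from h import *
go(390,-240,182,np.pi/2)"
```

```text
row [3.76, -11.61, 5.0] 0.0 t 4.4333 q7 1.8
```

>>> move_arm(motion=[[3.8,-11.6,0,0],[3.8,-11.6,0,0],[3.8,-11.6,0,0],[3.8,-11.6,6,0],[3.8,-11.6,12,0],[3.8,-11.6,17,0],[3.8,-11.6,18,0],[3.8,-11.6,18.6,0],[3.8,-11.6,18.6,0],[3.8,-11.6,18.6,0]])

```text
time_s: 5.27
position: [390.5, -238.1, 225.6]
ee_rot: [[-1.0, -0.0, -0.003], [-0.0, 1.0, 0.002], [0.003, 0.002, -1.0]]
ft_force: [-0.3, 0.1, -0.0]
opening: 23.1
gripper_force: 30.0
```

```bash
python3 -c "
from h import *
go(390,-240,37,np.pi/2);print(robot.get_obs()['ft_force'])"
```

```text
row [0.05, -0.19, 0.86] 0.0 t 5.2667 q7 2.11
[-0.25047758  0.1394012  -0.02261339]
```

>>> move_arm(motion=[[0,0,0.5,0],[0,0,0.8,0],[0,0,0.8,0],[0,0,0.8,0]])

```text
time_s: 5.6
position: [391.4, -238.5, 219.6]
ee_rot: [[-1.0, -0.0, 0.002], [-0.0, 1.0, -0.001], [-0.002, -0.001, -1.0]]
ft_force: [0.1, 0.5, 0.6]
opening: 23.7
gripper_force: 30.0
```

>>> move_arm(motion=[[0,0,0,0],[0,0,0,0],[0,0,0,0],[0,0,0,0],[0,0,-2,0],[0,0,-6,0],[0,0,-10,0],[0,0,-12,0],[0,0,-12,0],[0,0,-12,0]], grip=5.5)

```text
time_s: 6.43
position: [391.3, -238.4, 339.7]
ee_rot: [[-1.0, -0.0, 0.003], [-0.0, 1.0, -0.001], [-0.003, -0.001, -1.0]]
ft_force: [-0.1, 0.4, -0.5]
opening: 55.0
gripper_force: 0.0
```

```bash
python3 -c "
from h import *
a=snap('top','t3.png');b=snap('side')
R=lambda x:np.round(x,1).tolist()
for n,s in(('top',a),('side',b)):
    m=masks(s); print(n,[(R(c),int(k),R(onz(s,*c,14)[:2])) for c,k,_ in blobs(s,m['white'],20,60,(200,190,400,300))])
    print([(R(c),int(k)) for c,k,_ in blobs(s,m['blue'],40,300,(200,140,400,300))])
go(439.7,-118,120,0)"
```

```text
top [([294.5, 208.7], 46, [498.8, -10.0]), ([258.4, 209.0], 45, [496.2, 84.4]), ([335.6, 231.6], 47, [440.3, -119.2])]
[([327.2, 154.8], 114)]
side [([349.8, 204.1], 29, [439.0, -115.8]), ([324.3, 236.5], 39, [497.2, -6.0]), ([322.0, 270.1], 49, [494.5, 88.6]), ([276.0, 294.4], 23, [591.2, 160.1]), ([284.7, 297.0], 20, [570.9, 164.6])]
[([272.6, 199.8], 108)]
row [-4.91, 12.0, 3.79] -1.571 t 6.5333 q7 2.1
```

View pics/t3.png

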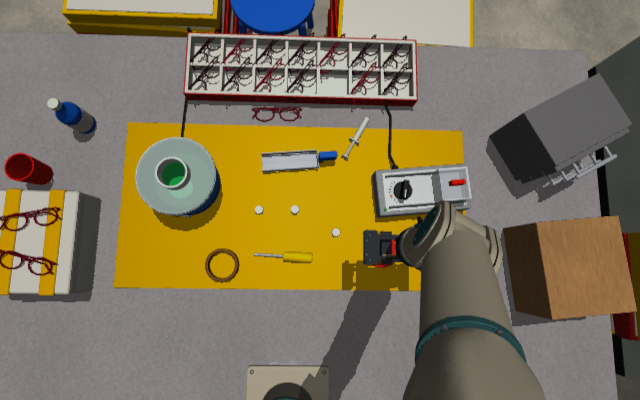

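The picture shows the cap set down at about (375,250), the neck open at (172,172), and the pieces at (259,210), (295,210) and (335,232). On to the first piece.

>>> move_arm(motion=[[-4.9,12,0,-0.09],[-4.9,12,0,-0.09],[-4.9,12,0,-0.09],[-4.9,12,4,-0.09],[-4.9,12,8,-0.09],[-4.9,12,11,-0.09],[-4.9,12,12,-0.09],[-4.9,12,12,-0.09],[-4.9,12,12,-0.09]])

```text
time_s: 7.28
position: [439.7, -118.6, 218.2]
ee_rot: [[-0.996, -0.089, -0.002], [-0.089, 0.996, 0.0], [0.002, 0.001, -1.0]]
ft_force: [0.0, 0.0, -0.5]
opening: 55.1
gripper_force: 0.0
```

```bash
python3 -c "
from h import *
go(439.7,-117.5,21,np.radians(95.3))"
```

```text
row [-0.01, 0.11, 1.72] -0.003 t 7.2833 q7 1.9
```

>>> move_arm(motion=[[0,0.1,1.7,0],[0,0.1,1.7,0],[0,0.1,1.7,0]])

```text
time_s: 7.53
position: [440.6, -118.0, 202.8]
ee_rot: [[-0.996, -0.089, 0.003], [-0.089, 0.996, -0.001], [-0.003, -0.001, -1.0]]
ft_force: [0.5, -0.6, 0.2]
opening: 55.0
gripper_force: 0.0
```

>>> move_arm(motion=[[0,0,0,0],[0,0,0,0],[0,0,0,0],[0,0,0,0],[0,0,0,0],[0,0,-4,0],[0,0,-6,0],[0,0,-6,0]], grip=0, newtons=15)

```text
time_s: 8.2
position: [441.1, -117.4, 264.4]
ee_rot: [[-0.996, -0.09, 0.005], [-0.09, 0.996, -0.001], [-0.005, -0.001, -1.0]]
ft_force: [0.6, -0.2, 0.6]
opening: 5.5
gripper_force: 0.0
```

```bash
python3 -c "
from h import *
go(633.9,-34.3,80,np.radians(95.3))"
```

```text
row [-19.95, 6.54, 0.53] -0.002 t 8.2 q7 1.5
```

The grasp closed on nothing (opening 5.5 mm), so I'll look.

```bash
python3 -c "
from h import *
a=snap('top');b=snap('side')
R=lambda x:np.round(x,1).tolist()
for n,s in(('top',a),('side',b)):
    m=masks(s); print(n,[(R(c),int(k),R(onz(s,*c,14)[:2])) for c,k,_ in blobs(s,m['white'],10,60,(200,190,400,300))])
cv2.imwrite('pics/p1.png',np.hstack([cv2.resize(a['img'][180:280,280:380,::-1],None,fx=4,fy=4,interpolation=2),cv2.resize(b['img'][150:250,300:400,::-1],None,fx=4,fy=4,interpolation=2)]))
o=robot.get_obs();print(o['position'],o['opening'])"
```

```text
top [([394.8, 198.6], 40, [531.1, -277.2]), ([294.5, 208.7], 46, [498.8, -10.0]), ([258.4, 209.0], 45, [496.2, 84.4]), ([395.7, 208.4], 14, [504.5, -279.2]), ([339.4, 216.6], 12, [480.1, -129.0])]
side [([350.0, 205.3], 11, [438.3, -111.9]), ([324.4, 236.6], 40, [497.0, -5.9]), ([322.0, 270.1], 49, [494.5, 88.6])]
[ 440.18932645 -117.44778921  262.25566613] 0.5353509468822929
```

View pics/p1.png

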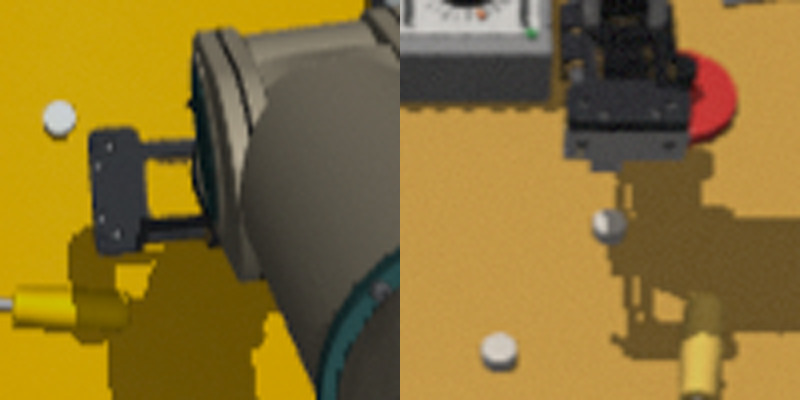

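The piece is still standing where it was, at side crop (610,225). I had lifted before the fingers finished closing, so I'll retry with more dwell.

>>> move_arm(motion=[[0,0,0,0],[0,0,0,0],[0,0,0,0],[0,0,0,0],[0,0,4,0],[0,0,5.5,0],[0,0,6.1,0],[0,0,6.1,0],[0,0,6.1,0]], grip=5)

```text
time_s: 9.05
position: [439.8, -117.1, 200.1]
ee_rot: [[-0.996, -0.091, -0.001], [-0.091, 0.996, 0.0], [0.001, 0.0, -1.0]]
ft_force: [0.7, -0.1, -0.2]
opening: 49.7
gripper_force: 0.0
```

>>> move_arm(motion=[[0,0,0,0],[0,0,0,0],[0,0,0,0],[0,0,0,0],[0,0,0,0],[0,0,0,0],[0,0,0,0],[0,0,0,0],[0,0,0,0]], grip=0, newtons=15)

```text
time_s: 9.8
position: [440.0, -117.4, 200.7]
ee_rot: [[-0.996, -0.09, -0.0], [-0.09, 0.996, -0.0], [0.0, -0.0, -1.0]]
ft_force: [-1.0, 0.5, 0.4]
opening: 21.5
gripper_force: 15.0
```

>>> move_arm(motion=[[0,0,-4,0],[0,0,-6,0],[0,0,-6,0],[0,0,-6,0]])

```text
time_s: 10.13
position: [440.3, -117.6, 261.4]
ee_rot: [[-0.996, -0.09, 0.002], [-0.09, 0.996, -0.0], [-0.002, -0.001, -1.0]]
ft_force: [-0.4, -0.9, -0.1]
opening: 21.2
gripper_force: 15.0
```

```bash
python3 -c "
from h import *
go(633.9,-34.3,80,np.radians(95.3))"
```

```text
row [-20.03, 6.57, 0.18] -0.003 t 10.1333 q7 1.45
```

>>> move_arm(motion=[[-20,6.6,0,0],[-20,6.6,0,0],[-20,6.6,0,0],[-20,6.6,0,0],[-20,6.6,0,0],[-20,6.6,0,0],[-20,6.6,0,0],[-20,6.6,0,0],[-20,6.6,0,0]])

```text
time_s: 10.88
position: [631.6, -34.7, 259.5]
ee_rot: [[-0.996, -0.089, -0.004], [-0.089, 0.996, -0.001], [0.004, -0.001, -1.0]]
ft_force: [0.2, -0.2, 0.3]
opening: 21.3
gripper_force: 15.0
```

```bash
python3 -c "
from h import *
a=snap('top');b=snap('side')
cv2.imwrite('pics/p2.png',np.hstack([cv2.resize(a['img'][110:210,250:350,::-1],None,fx=4,fy=4,interpolation=2),cv2.resize(b['img'][180:280,220:320,::-1],None,fx=4,fy=4,interpolation=2)]))
go(633.9,-34.3,25,np.radians(95.3))"
```

```text
row [-0.21, 0.04, 5.52] -0.004 t 10.9833 q7 1.38
```

View pics/p2.png

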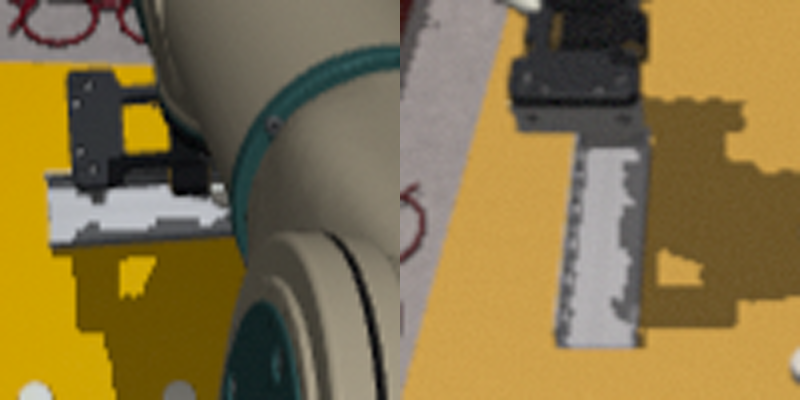

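The fingers stand over the chute's back half, and the chute has not moved. Lowering and releasing.

>>> move_arm(motion=[[-0.2,0,2,0],[-0.2,0,4.5,0],[-0.2,0,5.5,0],[-0.2,0,5.5,0],[-0.2,0,5.5,0]])

```text
time_s: 11.4
position: [634.8, -33.8, 205.6]
ee_rot: [[-0.996, -0.09, -0.001], [-0.09, 0.996, -0.0], [0.001, -0.0, -1.0]]
ft_force: [0.4, 0.4, 0.9]
opening: 21.2
gripper_force: 15.0
```

>>> move_arm(motion=[[0,0,0,0],[0,0,0,0],[0,0,0,0],[0,0,-3,0],[0,0,-7,0],[0,0,-7,0],[0,0,-7,0]], grip=3)

```text
time_s: 11.98
position: [636.4, -33.4, 278.9]
ee_rot: [[-0.996, -0.09, 0.006], [-0.09, 0.996, -0.0], [-0.006, -0.001, -1.0]]
ft_force: [-0.1, 0.0, -0.6]
opening: 29.9
gripper_force: 0.0
```

```bash
python3 -c "
from h import *
go(498,-8.2,95,np.radians(95.3))"
```

```text
row [13.56, 3.75, 0.3] -0.003 t 11.9833 q7 1.39
```

>>> move_arm(motion=[[13.6,3.8,0,0],[13.6,3.8,0,0],[13.6,3.8,0,0],[13.6,3.8,0,0],[13.6,3.8,3,0],[13.6,3.8,5,0],[13.6,3.8,5,0],[13.6,3.8,5,0]], grip=5)

```text
time_s: 12.65
position: [495.8, -7.8, 224.8]
ee_rot: [[-0.996, -0.09, -0.003], [-0.09, 0.996, -0.0], [0.003, 0.0, -1.0]]
ft_force: [-0.1, -0.8, 0.5]
opening: 50.0
gripper_force: 0.0
```

```bash
python3 -c "
from h import *
a=snap('top');b=snap('side')
R=lambda x:np.round(x,1).tolist()
for n,s in(('top',a),('side',b)):
    m=masks(s); print(n,[(R(c),int(k),R(onz(s,*c,14)[:2])) for c,k,_ in blobs(s,m['white'],10,60,(200,140,400,300))])
go(498,-8.2,20.5,np.radians(95.3))"
```

```text
top [([314.8, 157.8], 16, [638.1, -61.6]), ([277.2, 249.1], 11, [392.5, 32.4])]
side [([208.8, 154.0], 37, [857.6, -263.9]), ([205.0, 176.7], 27, [844.2, -173.9]), ([321.4, 270.2], 41, [495.8, 89.2])]
row [-0.12, -0.05, 2.56] -0.002 t 12.75 q7 1.23
```

>>> move_arm(motion=[[-0.1,0,1.5,0],[-0.1,0,2.4,0],[-0.1,0,2.4,0],[-0.1,0,2.4,0]])

```text
time_s: 13.08
position: [497.3, -7.8, 201.8]
ee_rot: [[-0.996, -0.09, -0.0], [-0.09, 0.996, -0.0], [0.001, -0.0, -1.0]]
ft_force: [0.5, -0.1, 0.4]
opening: 50.0
gripper_force: 0.0
```

>>> move_arm(motion=[[0,0,0,0],[0,0,0,0],[0,0,0,0],[0,0,0,0],[0,0,0,0],[0,0,0,0],[0,0,0,0],[0,0,0,0]], grip=0)

```text
time_s: 13.75
position: [497.4, -7.7, 201.9]
ee_rot: [[-0.996, -0.09, 0.0], [-0.09, 0.996, -0.0], [-0.0, -0.0, -1.0]]
ft_force: [-1.0, -0.4, 4.3]
opening: 21.3
gripper_force: 15.0
```

>>> move_arm(motion=[[0,0,-4,0],[0,0,-6,0],[0,0,-6,0],[0,0,-6,0]])

```text
time_s: 14.08
position: [497.6, -7.9, 262.3]
ee_rot: [[-0.996, -0.09, 0.002], [-0.09, 0.996, 0.0], [-0.002, -0.0, -1.0]]
ft_force: [-0.6, 0.1, -0.7]
opening: 21.6
gripper_force: 15.0
```

```bash
python3 -c "
from h import *
go(629.5,13.5,80,np.radians(95.3))"
```

```text
row [-13.32, 0.95, 0.26] -0.003 t 14.0833 q7 1.26
```

>>> move_arm(motion=[[-13.3,1,0,0],[-13.3,1,0,0],[-13.3,1,0,0],[-13.3,1,0,0],[-13.3,1,0,0],[-13.3,1,0,0],[-13.3,1,0,0]])

```text
time_s: 14.67
position: [627.0, 13.8, 260.3]
ee_rot: [[-0.996, -0.09, -0.004], [-0.09, 0.996, -0.001], [0.004, -0.001, -1.0]]
ft_force: [-0.6, -0.4, -0.1]
opening: 21.0
gripper_force: 15.0
```

```bash
python3 -c "
from h import *
b=snap('side');a=snap('top')
R=lambda x:np.round(x,1).tolist()
for n,s in(('top',a),('side',b)):
  m=masks(s);print([(R(c),int(k)) for c,k,_ in blobs(s,m['blue'],10,300,(200,140,400,300))])
  print(n,[(R(c),int(k),R(onz(s,*c,14)[:2])) for c,k,_ in blobs(s,m['white'],10,60,(200,140,400,300))])
go(629.5,13.5,25,np.radians(95.3))"
```

```text
[]
top [([257.6, 209.2], 34, [495.7, 86.6]), ([293.7, 217.5], 18, [475.5, -8.5])]
[]
side [([333.0, 148.5], 36, [498.1, -323.5]), ([208.8, 154.0], 37, [857.6, -263.9]), ([240.2, 173.3], 23, [749.6, -196.5]), ([372.6, 266.6], 14, [377.6, 67.9]), ([322.0, 270.4], 44, [494.5, 89.6])]
row [-0.22, -0.04, 5.61] -0.002 t 14.7667 q7 1.3
```

>>> move_arm(motion=[[-0.2,0,2,0],[-0.2,0,4.5,0],[-0.2,0,5.6,0],[-0.2,0,5.6,0],[-0.2,0,5.6,0]])

```text
time_s: 15.18
position: [630.4, 14.3, 205.5]
ee_rot: [[-0.996, -0.09, -0.002], [-0.09, 0.996, -0.0], [0.002, -0.0, -1.0]]
ft_force: [-0.3, -0.1, -0.9]
opening: 21.7
gripper_force: 15.0
```

>>> move_arm(motion=[[0,0,0,0],[0,0,0,0],[0,0,0,0],[0,0,-3,0],[0,0,-7,0],[0,0,-7,0],[0,0,-7,0]], grip=3)

```text
time_s: 15.77
position: [632.0, 14.5, 278.8]
ee_rot: [[-0.996, -0.09, 0.006], [-0.09, 0.996, 0.0], [-0.006, -0.0, -1.0]]
ft_force: [0.6, -0.1, 0.2]
opening: 29.9
gripper_force: 0.0
```

```bash
python3 -c "
from h import *
go(495.5,86.5,95,np.radians(95.3))"
```

```text
row [12.95, 8.4, 0.3] -0.003 t 15.7667 q7 1.31
```

>>> move_arm(motion=[[12.9,8.4,0,0],[12.9,8.4,0,0],[12.9,8.4,0,0],[12.9,8.4,0,0],[12.9,8.4,3,0],[12.9,8.4,5,0],[12.9,8.4,5,0],[12.9,8.4,5,0]], grip=5)

```text
time_s: 16.43
position: [494.3, 86.3, 224.8]
ee_rot: [[-0.996, -0.09, -0.003], [-0.09, 0.996, -0.001], [0.003, -0.001, -1.0]]
ft_force: [-0.0, -0.8, 0.4]
opening: 50.0
gripper_force: 0.0
```

```bash
python3 -c "
from h import *
a=snap('top');b=snap('side')
cv2.imwrite('pics/p3.png',np.hstack([cv2.resize(a['img'][130:230,250:350,::-1],None,fx=4,fy=4,interpolation=2),cv2.resize(b['img'][180:280,240:340,::-1],None,fx=4,fy=4,interpolation=2)]))
go(495.5,86.5,20.5,np.radians(95.3))"
```

```text
row [-0.02, 0.02, 2.56] -0.003 t 16.5333 q7 1.06
```

View pics/p3.png

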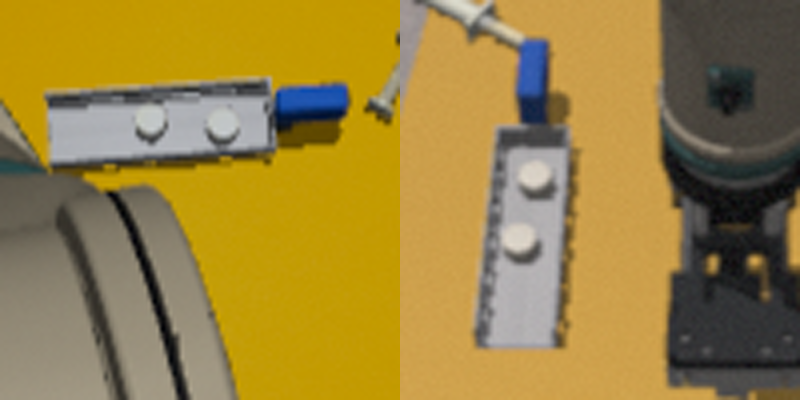

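The two placed pieces stand in the chute, at crop (150,121) and (222,124) in the top view. Next, the third.

>>> move_arm(motion=[[0,0,1.5,0],[0,0,2.5,0],[0,0,2.5,0],[0,0,2.5,0]])

```text
time_s: 16.87
position: [494.9, 86.3, 200.7]
ee_rot: [[-0.996, -0.09, -0.0], [-0.09, 0.996, -0.0], [0.0, -0.0, -1.0]]
ft_force: [-0.5, 0.6, 0.3]
opening: 49.8
gripper_force: 0.0
```

>>> move_arm(motion=[[0,0,0,0],[0,0,0,0],[0,0,0,0],[0,0,0,0],[0,0,0,0],[0,0,0,0],[0,0,0,0],[0,0,0,0]], grip=0)

```text
time_s: 17.53
position: [494.9, 86.5, 200.9]
ee_rot: [[-0.996, -0.09, 0.0], [-0.09, 0.996, 0.0], [-0.0, -0.0, -1.0]]
ft_force: [-1.6, 0.4, 4.8]
opening: 21.7
gripper_force: 15.0
```

>>> move_arm(motion=[[0,0,-4,0],[0,0,-6,0],[0,0,-6,0],[0,0,-6,0]])

```text
time_s: 17.87
position: [495.2, 86.4, 261.3]
ee_rot: [[-0.996, -0.09, 0.002], [-0.09, 0.996, 0.001], [-0.002, 0.0, -1.0]]
ft_force: [-0.3, 0.1, -1.0]
opening: 21.2
gripper_force: 15.0
```

```bash
python3 -c "
from h import *
a=snap('top')
m=masks(a);R=lambda x:np.round(x,1).tolist()
print([(R(c),int(k)) for c,k,_ in blobs(a,m['blue'],10,300,(200,140,400,300))])
go(625.2,60,80,np.radians(95.3))"
```

```text
[([327.3, 154.7], 111)]
row [-12.76, -3.78, 0.06] -0.003 t 17.9167 q7 1.08
```

>>> move_arm(motion=[[-12.9,-3.8,0,0],[-12.9,-3.8,0,0],[-12.9,-3.8,0,0],[-12.9,-3.8,0,0],[-12.9,-3.8,0,0],[-12.9,-3.8,0,0],[-12.9,-3.8,2,0],[-12.9,-3.8,4.5,0],[-12.9,-3.8,5.5,0],[-12.9,-3.8,5.5,0]])

```text
time_s: 18.75
position: [624.5, 60.7, 203.2]
ee_rot: [[-0.996, -0.092, -0.006], [-0.092, 0.996, -0.001], [0.006, -0.0, -1.0]]
ft_force: [0.6, 0.4, 0.3]
opening: 21.8
gripper_force: 15.0
```

```bash
python3 -c "
from h import *
go(625.2,60,25,np.radians(95.3))"
```

```text
row [-0.07, -0.08, -0.18] -0.001 t 18.75 q7 1.2
```

>>> move_arm(motion=[[0,0,0,0],[0,0,0,0],[0,0,0,0],[0,0,-3,0],[0,0,-7,0],[0,0,-10,0],[0,0,-10,0],[0,0,-10,0]], grip=3)

```text
time_s: 19.42
position: [627.5, 60.3, 308.7]
ee_rot: [[-0.996, -0.09, 0.005], [-0.09, 0.996, 0.001], [-0.005, 0.0, -1.0]]
ft_force: [0.2, 1.5, 0.3]
opening: 30.0
gripper_force: 0.0
```

```bash
python3 -c "
from h import *
go(640,-94.5,120,np.radians(5.3))"
```

```text
row [0.14, -15.53, 0.87] 1.568 t 19.4167 q7 1.25
```

>>> move_arm(motion=[[0.2,-15.5,0,1.57],[0.2,-15.5,0,1.57],[0.2,-15.5,0,1.57],[0.2,-15.5,0,1.57],[0.2,-15.5,0,1.57],[0.2,-15.5,0,1.57],[0.2,-15.5,0,1.57],[0.2,-15.5,0,1.57],[0.2,-15.5,0,1.57],[0.2,-15.5,0,1.57]], grip=5)

```text
time_s: 20.25
position: [638.1, -94.4, 304.4]
ee_rot: [[-0.394, 0.919, -0.002], [0.919, 0.394, 0.0], [0.001, -0.002, -1.0]]
ft_force: [0.2, 0.2, -0.3]
opening: 49.5
gripper_force: 0.0
```

```bash
python3 -c "
from h import *
go(640,-94.5,90,np.radians(5.3))"
```

```text
row [-0.09, 0.18, 3.44] 0.312 t 20.25 q7 0.51
```

>>> move_arm(motion=[[-0.1,0.1,0,0.312],[-0.1,0.1,0,0.312],[-0.1,0.1,0,0.312],[-0.1,0.1,2,0.312],[-0.1,0.1,3,0.312],[-0.1,0.1,3,0.312],[-0.1,0.1,3,0.312]])

```text
time_s: 20.83
position: [639.4, -94.9, 274.4]
ee_rot: [[-0.099, 0.995, -0.003], [0.995, 0.099, 0.0], [0.001, -0.003, -1.0]]
ft_force: [-0.0, 0.4, -0.4]
opening: 50.1
gripper_force: 0.0
```

```bash
python3 -c "
from h import *
a=snap('top');b=snap('side')
cv2.imwrite('pics/p4.png',np.hstack([cv2.resize(a['img'][110:210,250:350,::-1],None,fx=4,fy=4,interpolation=2),cv2.resize(b['img'][180:280,240:340,::-1],None,fx=4,fy=4,interpolation=2)]))
go(640,-94.5,43,np.radians(5.3))
print(onz(a,345,157,5))"
```

```text
row [0.06, -0.01, 5.28] 0.006 t 20.9333 q7 0.27
[ 644.47841229 -144.25831156    5.        ]
```

View pics/p4.png

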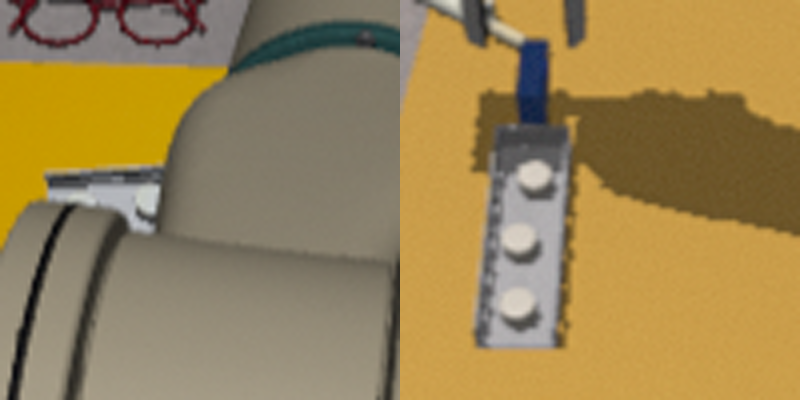

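The side view shows all three pieces in the chute at crop (535,177), (520,241) and (517,305), with the fingers straddling the blue grip. Gripping it now.

>>> move_arm(motion=[[0,0,2.5,0],[0,0,4.5,0],[0,0,5.2,0],[0,0,5.2,0],[0,0,5.2,0]])

```text
time_s: 21.35
position: [640.3, -95.0, 224.2]
ee_rot: [[-0.099, 0.995, 0.001], [0.995, 0.099, -0.0], [-0.0, 0.001, -1.0]]
ft_force: [0.6, -0.0, -0.3]
opening: 49.9
gripper_force: 0.0
```

>>> move_arm(motion=[[0,0,0,0],[0,0,0,0],[0,0,0,0],[0,0,0,0],[0,0,0,0],[0,0,0,0],[0,0,0,0],[0,0,0,0]], grip=0, newtons=60)

```text
time_s: 22.02
position: [640.1, -94.9, 224.1]
ee_rot: [[-0.099, 0.995, 0.0], [0.995, 0.099, -0.0], [-0.0, 0.0, -1.0]]
ft_force: [-0.6, 0.3, 4.0]
opening: 17.6
gripper_force: 60.0
```

>>> move_arm(motion=[[0,0,-0.3,0],[0,0,-0.7,0],[0,0,-1.2,0],[0,0,-1.8,0],[0,0,-1.8,0],[0,0,-1.8,0]])

```text
time_s: 22.52
position: [640.2, -94.9, 242.2]
ee_rot: [[-0.099, 0.995, 0.001], [0.995, 0.099, -0.0], [-0.0, 0.001, -1.0]]
ft_force: [-0.2, 0.5, -3.3]
opening: 17.7
gripper_force: 60.0
```

```bash
python3 -c "
from h import *
o=robot.get_obs();print(o['torque'],o['ft_force'])
a=snap('top');b=snap('side')
cv2.imwrite('pics/p5.png',np.hstack([cv2.resize(a['img'][110:210,250:350,::-1],None,fx=4,fy=4,interpolation=2),cv2.resize(b['img'][180:280,240:340,::-1],None,fx=4,fy=4,interpolation=2)]))
s=b;h=cv2.cvtColor(s['img'],cv2.COLOR_RGB2HSV);m=(h[:,:,1]<110)
bl=max(blobs(s,m,50,9e9,(250,212,290,290)),key=lambda t:t[1]);c=np.argwhere(bl[2])[:,::-1]
print(c.min(0),c.max(0))
E=[o['position'][0],o['position'][1],o['position'][2]-180]
print('rigid-flat mouth expect px',proj(b,np.array(E)+[-.092*176,.996*176,-42]))"
```

```text
[-0.28644397 -0.00235454  0.01157823] [-0.22171696  0.53462115 -3.26109105]
[257 212] [282 263]
rigid-flat mouth expect px [267.30421485 260.89416694]
```

>>> move_arm(motion=[[0,0,-1.5,0],[0,0,-3,0],[0,0,-5,0],[0,0,-7,0],[0,0,-9,0],[0,0,-11,0],[0,0,-13,0],[0,0,-15,0],[0,0,-16,0],[0,0,-16.3,0]])

```text
time_s: 23.45
position: [640.4, -95.0, 406.5]
ee_rot: [[-0.099, 0.995, 0.003], [0.995, 0.099, -0.0], [-0.001, 0.003, -1.0]]
ft_force: [0.5, -0.4, -3.3]
opening: 17.6
gripper_force: 60.0
```

```bash
python3 -c "
from h import *
o=robot.get_obs();print(o['torque'],o['ft_force'])
a=snap('top');b=snap('side')
cv2.imwrite('pics/p6.png',np.hstack([a['img'][90:290,160:360,::-1],b['img'][160:360,200:400,::-1]]).repeat(2,0).repeat(2,1))
go(576.7,94,225,np.radians(5.3))"
```

```text
[-0.28964672 -0.05031987 -0.00825294] [ 0.52289992 -0.39012862 -3.28796755]
row [19.42, -4.42, -0.06] 0.007 t 23.55 q7 0.26
```

View pics/p6.png

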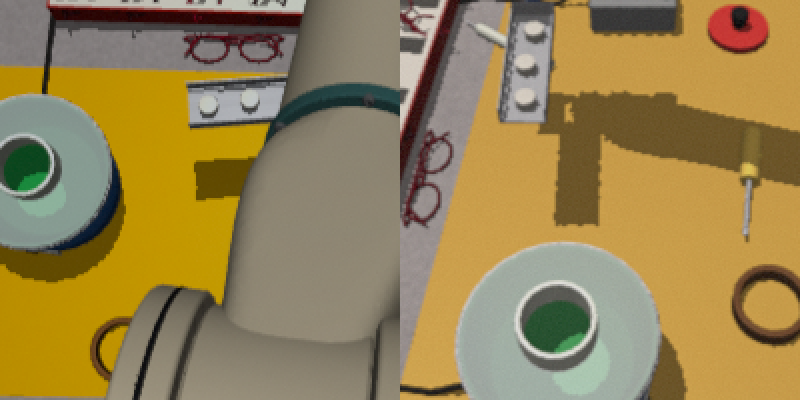

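The chute hangs level with the three pieces in it (side crop (535,30), (525,65), (525,100)). The open neck is at top-frame (173.5,172.5) and side-frame (278.5,321). I'll measure the neck while moving over slowly.

```bash
python3 -c "
from h import *
a=snap('top');b=snap('side')
for n,s,roi in(('top',a,(150,150,200,195)),('side',b,(250,295,308,345))):
    h=cv2.cvtColor(s['img'],cv2.COLOR_RGB2HSV)
    m=(h[:,:,0]>40)&(h[:,:,0]<90)&(h[:,:,1]>90)
    w=(h[:,:,1]<22)&(h[:,:,2]>170)
    l=blobs(s,w,20,9e9,roi)
    for c,k,mm in l:
        if k<60: continue
        cs,_=cv2.findContours(mm.astype(np.uint8),cv2.RETR_EXTERNAL,cv2.CHAIN_APPROX_NONE)
        e=cv2.fitEllipse(cv2.convexHull(max(cs,key=len)));print(n,k,np.round(e[0]+e[1],1),onz(s,*e[0],154).round(1))
"
```

```text
top 113 [170.6 171.4  29.7  32.3] [561.7 272.3 154. ]Traceback (most recent call last):
  File "<string>", line 12, in <module>
    e=cv2.fitEllipse(cv2.convexHull(max(cs,key=len)));print(n,k,np.round(e[0]+e[1],1),onz(s,*e[0],154).round(1))
cv2.error: OpenCV(4.12.0) /io/opencv/modules/imgproc/src/shapedescr.cpp:361: error: (-201:Incorrect size of input array) There should be at least 5 points to fit the ellipse in function 'fitEllipseNoDirect'
```

>>> move_arm(motion=[[0.3,0,0,0],[0.9,-0.2,0,0],[1.8,-0.4,0,0],[2.8,-0.6,0,0],[3.8,-0.9,0,0],[4.8,-1.1,0,0],[5.8,-1.3,0,0],[6.8,-1.6,0,0],[7.8,-1.8,0,0],[8.8,-2,0,0]])

```text
time_s: 24.48
position: [611.0, -8.2, 404.8]
ee_rot: [[-0.099, 0.995, 0.0], [0.995, 0.099, 0.0], [0.0, 0.0, -1.0]]
ft_force: [0.5, -0.3, -3.8]
opening: 17.5
gripper_force: 60.0
```

>>> move_arm(motion=[[1,-0.2,0,0],[2,-0.4,0,0],[3,-0.7,0,0],[4,-0.9,0,0],[5,-1.1,0,0],[6,-1.3,0,0],[7,-1.6,0,0],[7.8,-1.8,0,0],[8.4,-1.9,0,0],[8.8,-2,0,0]])

```text
time_s: 25.32
position: [582.6, 77.4, 404.7]
ee_rot: [[-0.1, 0.995, -0.0], [0.995, 0.1, 0.0], [0.0, -0.0, -1.0]]
ft_force: [-0.5, -0.1, -2.2]
opening: 17.6
gripper_force: 60.0
```

```bash
python3 -c "
from h import *
o=robot.get_obs();print(o['torque'],o['ft_force'],o['position'])
go(576.7,94,215,np.radians(5.3))"
```

```text
[-0.34161384  0.04074873  0.00834303] [-0.51761695 -0.13334045 -2.19188467] [582.59243503  77.37129441 404.66488164]
row [1.71, -0.42, 0.97] 0.007 t 25.3167 q7 -0.02
```

>>> move_arm(motion=[[0.4,-0.1,0,0],[0.9,-0.2,0,0],[1.4,-0.3,0,0],[1.7,-0.4,0,0],[1.7,-0.4,0,0],[1.7,-0.4,0.5,0],[1.7,-0.4,1,0],[1.7,-0.4,1,0]])

```text
time_s: 25.98
position: [576.8, 92.4, 393.3]
ee_rot: [[-0.098, 0.995, -0.002], [0.995, 0.098, -0.001], [-0.001, -0.002, -1.0]]
ft_force: [-0.1, 0.3, -3.3]
opening: 17.6
gripper_force: 60.0
```

```bash
cat >> h.py <<'E'
def chk(save=None):
    o=robot.get_obs();p=np.array(o['position'])-[0,0,180];print('grasp',p.round(1),'T',np.round(o['torque'],2),'F',np.round(o['ft_force'],1))
    b=snap('side',save);h=cv2.cvtColor(b['img'],cv2.COLOR_RGB2HSV)
    return o,p,b,h
E
python3 -c "
from h import *
o,p,b,h=chk()
f=lambda th:p+np.array([-.099*(176*np.cos(th)-42*np.sin(th)),.995*(176*np.cos(th)-42*np.sin(th)),-42*np.cos(th)-176*np.sin(th)])
for t in(0,5,10,20): print(t,f(np.radians(t)).round(0),proj(b,f(np.radians(t))).round(1))
c=proj(b,f(0)).astype(int)[0]
im=b['img']
for v in range(270,335,2): print(v,im[v,c].tolist(),im[v,c+12].tolist(),end=' | ')
m=masks(b);print([(k[0].round(1),k[1]) for k in blobs(b,m['white'],20,400,(230,200,330,340))])"
```

```text
grasp [576.8  92.4 213.3] T [-0.35  0.14 -0.03] F [-0.1  0.3 -3.3]
0 [559. 267. 171.] [277.8 310. ]
5 [560. 263. 156.] [278.5 311.4]
10 [560. 258. 141.] [279.2 312. ]
20 [562. 243. 114.] [280.6 310.9]
270 [215, 208, 197] [184, 179, 181] | 272 [216, 208, 197] [184, 181, 184] | 274 [219, 213, 202] [183, 180, 182] | 276 [221, 216, 206] [184, 181, 184] | 278 [193, 184, 175] [186, 183, 183] | 280 [85, 82, 78] [183, 181, 183] | 282 [142, 138, 137] [184, 182, 182] | 284 [184, 181, 184] [186, 182, 183] | 286 [185, 182, 183] [184, 181, 181] | 288 [186, 183, 184] [184, 181, 181] | 290 [185, 182, 183] [183, 180, 181] | 292 [201, 195, 191] [188, 184, 185] | 294 [218, 212, 201] [183, 181, 181] | 296 [218, 212, 200] [182, 180, 182] | 298 [221, 216, 205] [185, 182, 183] | 300 [223, 218, 207] [186, 183, 184] | 302 [175, 168, 159] [180, 176, 178] | 304 [89, 85, 81] [184, 182, 183] | 306 [172, 169, 170] [183, 180, 182] | 308 [184, 182, 184] [185, 182, 184] | 310 [183, 182, 182] [183, 182, 182] | 312 [149, 147, 147] [149, 147, 149] | 314 [41, 82, 48] [49, 87, 54] | 316 [44, 86, 51] [32, 79, 43] | 318 [42, 87, 52] [41, 83, 48] | 320 [44, 86, 51] [39, 83, 46] | 322 [43, 85, 52] [43, 85, 53] | 324 [42, 84, 51] [40, 83, 51] | 326 [40, 84, 49] [41, 82, 47] | 328 [44, 86, 52] [43, 86, 52] | 330 [40, 82, 49] [47, 86, 54] | 332 [43, 85, 51] [170, 179, 164] | 334 [49, 110, 64] [214, 212, 201] | []
```

>>> move_arm(motion=[[0,0,0.4,0],[0,0,0.8,0],[0,0,1.2,0],[0,0,1.5,0],[0,0,1.5,0]])

```text
time_s: 26.45
position: [576.9, 92.8, 378.7]
ee_rot: [[-0.099, 0.995, -0.002], [0.995, 0.099, -0.0], [-0.0, -0.002, -1.0]]
ft_force: [0.6, 0.0, -4.0]
opening: 17.4
gripper_force: 60.0
```

```bash
python3 -c "
from h import *
chk()"
```

```text
grasp [576.9  92.8 198.7] T [-0.36  0.03 -0.  ] F [ 0.6  0.  -4. ]
```

>>> move_arm(motion=[[0,0,0.2,0],[0,0,0.3,0],[0,0,0.3,0]])

```text
time_s: 26.75
position: [577.5, 92.7, 377.3]
ee_rot: [[-0.098, 0.995, 0.001], [0.995, 0.098, 0.0], [0.0, 0.001, -1.0]]
ft_force: [-1.2, -0.8, 1.6]
opening: 17.3
gripper_force: 60.0
```

>>> move_arm(motion=[[0,0,0,0],[0,0,0,0],[0,0,0,0],[0,0,0,0]], newtons=12)

```text
time_s: 27.08
position: [577.3, 92.7, 376.8]
ee_rot: [[-0.099, 0.995, 0.0], [0.995, 0.099, -0.0], [-0.0, 0.0, -1.0]]
ft_force: [0.0, -0.7, 0.3]
opening: 18.2
gripper_force: 12.0
```

```bash
python3 -c "
from h import *
chk()"
```

```text
grasp [577.3  92.7 196.8] T [-0.23 -0.02 -0.03] F [ 0.  -0.7  0.3]
```

>>> move_arm(motion=[[0.2,0,-0.5,0],[0.3,0,-1,0],[0.5,0,-1.6,0],[0.8,0,-2.1,0],[1,0,-2.7,0],[1.2,0,-3.2,0],[1.2,0,-3.2,0],[1.2,0,-3.2,0]])

```text
time_s: 27.8
position: [576.1, 105.2, 409.2]
ee_rot: [[-0.099, 0.995, 0.001], [0.995, 0.099, 0.001], [0.001, 0.001, -1.0]]
ft_force: [1.7, 0.8, -1.3]
opening: 18.2
gripper_force: 12.0
```

```bash
python3 -c "
from h import *
o,p,b,h=chk()
im=b['img']
# green/black: mouth edge row + piece rows
for u in(272,278,284): 
    g=[v for v in range(290,330) if im[v,u,1]>im[v,u,0]+25];print(u,g[:1],[(v,int(im[v,u].mean())) for v in range(262,316,3)])"
```

```text
grasp [576.1 105.2 229.2] T [ 0.19 -0.05 -0.03] F [ 1.7  0.8 -1.3]
272 [319] [(262, 151), (265, 154), (268, 197), (271, 198), (274, 200), (277, 206), (280, 201), (283, 201), (286, 200), (289, 199), (292, 205), (295, 203), (298, 202), (301, 203), (304, 197), (307, 201), (310, 202), (313, 202)]
278 [319] [(262, 198), (265, 198), (268, 200), (271, 199), (274, 222), (277, 221), (280, 223), (283, 175), (286, 103), (289, 198), (292, 200), (295, 204), (298, 219), (301, 222), (304, 222), (307, 224), (310, 96), (313, 180)]
284 [319] [(262, 154), (265, 203), (268, 199), (271, 200), (274, 199), (277, 176), (280, 102), (283, 96), (286, 145), (289, 203), (292, 202), (295, 203), (298, 201), (301, 208), (304, 193), (307, 98), (310, 102), (313, 198)]
```

>>> move_arm(motion=[[0.3,0,-0.5,0],[0.6,0,-1,0],[0.9,0,-1.5,0],[1.2,0,-2,0],[1.5,0,-2.5,0],[1.9,0,-2.9,0],[1.9,0,-2.9,0],[1.9,0,-2.9,0]])

```text
time_s: 28.52
position: [574.2, 124.3, 438.1]
ee_rot: [[-0.099, 0.995, 0.001], [0.995, 0.099, 0.001], [0.001, 0.001, -1.0]]
ft_force: [0.5, 0.9, -1.1]
opening: 18.3
gripper_force: 12.0
```

```bash
python3 -c "
from h import *
o,p,b,h=chk()
im=b['img'];print(onz(b,278,319,150))
for u in(272,278,284): 
    g=[v for v in range(290,335) if im[v,u,1]>im[v,u,0]+25];print(u,g[:1],[(v,int(im[v,u].mean())) for v in range(262,325,3)])"
```

```text
grasp [574.2 124.3 258.1] T [ 0.29  0.02 -0.08] F [ 0.5  0.9 -1.1]
[559.35648177 274.74512684 150.        ]
272 [320] [(262, 179), (265, 177), (268, 179), (271, 179), (274, 177), (277, 179), (280, 180), (283, 180), (286, 180), (289, 178), (292, 179), (295, 179), (298, 180), (301, 177), (304, 199), (307, 204), (310, 177), (313, 176), (316, 176), (319, 118), (322, 59)]
278 [320] [(262, 178), (265, 178), (268, 179), (271, 179), (274, 211), (277, 209), (280, 206), (283, 188), (286, 140), (289, 179), (292, 177), (295, 179), (298, 177), (301, 204), (304, 206), (307, 203), (310, 204), (313, 104), (316, 138), (319, 116), (322, 57)]
284 [320] [(262, 182), (265, 181), (268, 180), (271, 179), (274, 196), (277, 205), (280, 203), (283, 138), (286, 105), (289, 160), (292, 180), (295, 180), (298, 181), (301, 181), (304, 176), (307, 104), (310, 100), (313, 111), (316, 179), (319, 116), (322, 57)]
```

>>> move_arm(motion=[[0.3,0,-0.4,0],[0.6,0,-0.7,0],[0.9,0,-1,0],[1.2,0,-1.3,0],[1.2,0,-1.3,0],[1.2,0,-1.3,0]])

```text
time_s: 29.07
position: [572.9, 136.1, 450.9]
ee_rot: [[-0.099, 0.995, 0.0], [0.995, 0.099, 0.001], [0.001, 0.0, -1.0]]
ft_force: [0.0, 1.1, -2.7]
opening: 17.9
gripper_force: 12.0
```

```bash
python3 -c "
from h import *
o,p,b,h=chk()
im=b['img']
for u in(272,278,284): 
    g=[v for v in range(290,335) if im[v,u,1]>im[v,u,0]+25];print(u,g[:1],[(v,int(im[v,u].mean())) for v in range(262,325,3)])"
```

```text
grasp [572.9 136.1 270.9] T [ 0.17  0.05 -0.07] F [ 0.   1.1 -2.7]
272 [320] [(262, 160), (265, 170), (268, 171), (271, 169), (274, 169), (277, 172), (280, 170), (283, 170), (286, 173), (289, 175), (292, 173), (295, 174), (298, 174), (301, 174), (304, 172), (307, 172), (310, 171), (313, 172), (316, 171), (319, 136), (322, 54)]
278 [320] [(262, 170), (265, 166), (268, 171), (271, 167), (274, 171), (277, 172), (280, 170), (283, 172), (286, 172), (289, 173), (292, 173), (295, 171), (298, 173), (301, 170), (304, 174), (307, 171), (310, 173), (313, 169), (316, 172), (319, 137), (322, 58)]
284 [320] [(262, 157), (265, 174), (268, 172), (271, 173), (274, 176), (277, 176), (280, 173), (283, 176), (286, 174), (289, 173), (292, 176), (295, 173), (298, 178), (301, 174), (304, 175), (307, 173), (310, 172), (313, 173), (316, 172), (319, 136), (322, 61)]
```

```bash
python3 -c "
from h import *
a=snap('top');b=snap('side')
cv2.imwrite('pics/p7.png',np.hstack([cv2.resize(a['img'][120:220,130:230,::-1],None,fx=4,fy=4,interpolation=2),cv2.resize(b['img'][230:370,215:355,::-1],(400,400),interpolation=2)]))"
```

```text
(no output)
```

View pics/p7.png

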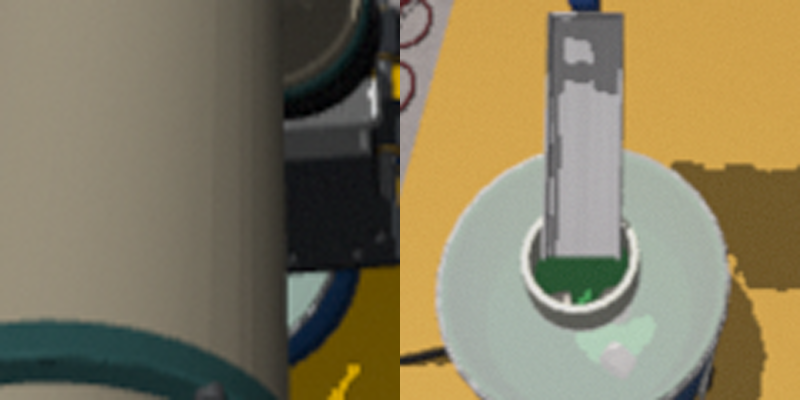

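The chute is empty. The pieces can be seen in the bowl, one through the cover at (615,355) and others inside the neck at (565,298) and (610,295). I'll take the chute back to its place.

>>> move_arm(motion=[[0,0,0,0],[0,0,0,0],[0,0,0,0],[0,0,-1,0],[0,0,-2.5,0],[0,0,-4,0],[0,0,-4,0]], newtons=60)

```text
time_s: 29.8
position: [573.7, 135.1, 493.9]
ee_rot: [[-0.098, 0.995, 0.005], [0.995, 0.098, 0.0], [-0.0, 0.005, -1.0]]
ft_force: [-0.1, -0.0, -2.0]
opening: 17.5
gripper_force: 60.0
```

```bash
python3 -c "
from h import *
o,p,b,h=chk()
go(635.5,-50,270,np.radians(5.3))
m=masks(b);print([(k[0].round(1),k[1]) for k in blobs(b,m['white'],5,400,(255,300,320,365))])
im=b['img'];print([(v,int(im[v,278].mean()),int(im[v,278,1])-int(im[v,278,0])) for v in range(290,345,3)])"
```

```text
grasp [573.7 135.1 313.9] T [-0.18 -0.03 -0.02] F [-0.1 -0.  -2. ]
row [-19.03, 4.35, 4.25] 0.006 t 29.85 q7 -0.13
[(array([277.9, 303.5]), np.int32(169))]
[(290, 175, -2), (293, 174, -1), (296, 174, -3), (299, 174, -2), (302, 173, -3), (305, 174, -1), (308, 136, -1), (311, 59, 39), (314, 61, 40), (317, 59, 43), (320, 59, 43), (323, 61, 42), (326, 63, 43), (329, 57, 45), (332, 59, 43), (335, 113, 78), (338, 214, -2), (341, 87, 0), (344, 91, 0)]
```

>>> move_arm(motion=[[-2,0.4,0,0],[-4,0.9,0,0],[-7,1.6,0,0],[-10,2.3,0,0],[-13,3,0,0],[-16,3.6,0,0],[-18,4.1,0,0],[-19,4.3,0,0],[-19,4.3,0,0],[-19,4.3,0,0]])

```text
time_s: 30.68
position: [634.2, -48.5, 489.9]
ee_rot: [[-0.099, 0.995, -0.002], [0.995, 0.099, 0.001], [0.001, -0.002, -1.0]]
ft_force: [-0.1, 0.3, -2.3]
opening: 17.7
gripper_force: 60.0
```

>>> move_arm(motion=[[0,0,2,0],[0,0,5,0],[0,0,8,0],[0,0,11,0],[0,0,14,0],[0,0,15.5,0],[0,0,16.5,0],[0,0,16.5,0],[0,0,16.5,0]])

```text
time_s: 31.43
position: [634.7, -47.8, 326.1]
ee_rot: [[-0.101, 0.995, 0.0], [0.995, 0.101, 0.001], [0.001, 0.0, -1.0]]
ft_force: [0.5, -0.5, -1.9]
opening: 17.5
gripper_force: 60.0
```

```bash
python3 -c "
from h import *
o,p,b,h=chk()
go(635.5,-50,125,np.radians(5.3))"
```

```text
grasp [634.7 -47.8 146.1] T [-0.17  0.    0.01] F [ 0.5 -0.5 -1.9]
row [-0.18, 0.02, 2.19] 0.008 t 31.4833 q7 0.22
```

>>> move_arm(motion=[[0,0,0.5,0],[0,0,1,0],[0,0,1.4,0],[0,0,1.4,0]])

```text
time_s: 31.82
position: [634.1, -49.2, 311.0]
ee_rot: [[-0.099, 0.995, -0.001], [0.995, 0.099, 0.0], [0.0, -0.001, -1.0]]
ft_force: [-0.3, -0.6, -3.6]
opening: 17.6
gripper_force: 60.0
```

>>> move_arm(motion=[[0,0,0.2,0],[0,0,0.4,0],[0,0,0.4,0]])

```text
time_s: 32.07
position: [634.5, -49.3, 307.4]
ee_rot: [[-0.099, 0.995, -0.0], [0.995, 0.099, 0.0], [0.0, -0.0, -1.0]]
ft_force: [-0.8, -0.5, -2.2]
opening: 17.4
gripper_force: 60.0
```

```bash
python3 -c "
from h import *
chk()"
```

```text
grasp [634.5 -49.3 127.4] T [-0.18  0.05  0.03] F [-0.8 -0.5 -2.2]
```

>>> move_arm(motion=[[0,0,0,0],[0,0,0,0],[-0.4,0,0.5,0],[-0.8,0,1,0],[-1.3,0,1.4,0],[-1.7,0,2,0],[-2.2,0,2.7,0],[-2.2,0,2.7,0]], newtons=12)

```text
time_s: 32.78
position: [636.2, -72.8, 278.9]
ee_rot: [[-0.097, 0.995, -0.002], [0.995, 0.097, -0.001], [-0.001, -0.002, -1.0]]
ft_force: [0.3, -0.8, -2.1]
opening: 17.9
gripper_force: 12.0
```

```bash
python3 -c "
from h import *
chk()"
```

```text
grasp [636.2 -72.8  98.9] T [-0.12 -0.11 -0.09] F [ 0.3 -0.8 -2.1]
```

>>> move_arm(motion=[[-0.2,0,0.4,0],[-0.3,0,0.8,0],[-0.5,0,1.2,0],[-0.5,0,1.2,0]])

```text
time_s: 33.17
position: [637.0, -76.5, 267.9]
ee_rot: [[-0.098, 0.995, -0.001], [0.995, 0.098, -0.0], [-0.0, -0.001, -1.0]]
ft_force: [-0.3, -0.5, -0.8]
opening: 18.0
gripper_force: 12.0
```

```bash
python3 -c "
from h import *
o,p,b,h=chk()
m=(h[:,:,1]<60)&(h[:,:,2]>110)
l=max(blobs(b,m,100,9e9,(240,190,300,300)),key=lambda t:t[1]);c=np.argwhere(l[2])[:,::-1];print(c.min(0),c.max(0),l[0])
for t in(0,5,10,15,20,30):
    th=np.radians(t);q=lambda x,z:p+np.array([-.099,.995,0])*(x*np.cos(th)+z*np.sin(th))+np.array([0,0,1])*(z*np.cos(th)-x*np.sin(th))
    print(t,q(176,-43)[2].round(1),proj(b,q(176,-41)).round(1),proj(b,q(24,-21)).round(1))"
```

```text
grasp [637.  -76.5  87.9] T [-0.13 -0.04 -0.07] F [-0.3 -0.5 -0.8]
[259 213] [281 267] [270.20964361 242.62264151]
0 44.9 [266.8 261.8] [270.7 204.2]
5 29.7 [267.5 263.6] [270.8 204.1]
10 15.0 [268.3 264.9] [270.9 203.9]
15 0.8 [269.  265.5] [271.  203.6]
20 -12.7 [269.7 265.5] [271.2 203.2]
30 -37.3 [271.1 263.9] [271.4 202.2]
```

>>> move_arm(motion=[[-0.2,0,0.5,0],[-0.4,0,1,0],[-0.7,0,1.5,0],[-0.9,0,2,0],[-1.1,0,2.5,0],[-1.3,0,3,0],[-1.5,0,3.5,0],[-1.6,0,4,0],[-1.7,0,4.3,0],[-1.7,0,4.3,0]])

```text
time_s: 34.05
position: [638.8, -93.6, 225.6]
ee_rot: [[-0.099, 0.995, -0.0], [0.995, 0.099, -0.0], [-0.0, -0.0, -1.0]]
ft_force: [-1.2, 0.7, 0.9]
opening: 18.0
gripper_force: 12.0
```

```bash
python3 -c "
from h import *
chk()"
```

```text
grasp [638.8 -93.6  45.6] T [-0.09  0.2   0.01] F [-1.2  0.7  0.9]
```

>>> move_arm(motion=[[0,0,0.2,0],[0,0,0.2,0]])

```text
time_s: 34.27
position: [638.8, -93.7, 224.6]
ee_rot: [[-0.099, 0.995, 0.0], [0.995, 0.099, -0.001], [-0.001, 0.0, -1.0]]
ft_force: [-2.7, -1.7, 5.8]
opening: 18.2
gripper_force: 12.0
```

>>> move_arm(motion=[[0,0,0,0],[0,0,0,0],[0,0,0,0],[0,0,0,0],[0,0,-2,0],[0,0,-6,0],[0,0,-10,0],[0,0,-14,0],[0,0,-16,0],[0,0,-16,0]], grip=4.5)

```text
time_s: 35.1
position: [640.4, -93.3, 389.5]
ee_rot: [[-0.099, 0.995, 0.01], [0.995, 0.099, -0.001], [-0.002, 0.01, -1.0]]
ft_force: [1.0, -1.1, -0.1]
opening: 45.1
gripper_force: 0.0
```

```bash
python3 -c "
from h import *
o,p,b,h=chk()
m=masks(b);print([(k[0].round(1),k[1]) for k in blobs(b,m['blue'],10,400,(240,160,300,300))])
m=(h[:,:,1]<60)&(h[:,:,2]>110)
l=max(blobs(b,m,100,9e9,(240,190,300,300)),key=lambda t:t[1]);c=np.argwhere(l[2])[:,::-1];print(c.min(0),c.max(0),l[0])
go(391.3,-238.4,120,0)"
```

```text
grasp [640.4 -93.3 209.5] T [-0.09  0.08  0.02] F [ 1.  -1.1 -0.1]
[(array([272.9, 200.7]), np.int32(103))]
[241 281] [299 299] [274.83934808 291.35157159]
row [-11.99, -26.19, 8.51] 0.099 t 35.15 q7 0.27
```

>>> move_arm(motion=[[-12,-26.2,0,0.099],[-12,-26.2,0,0.099],[-12,-26.2,0,0.099],[-12,-26.2,0,0.099],[-12,-26.2,0,0.099],[-12,-26.2,0,0.099],[-12,-26.2,0,0.099],[-12,-26.2,0,0.099],[-12,-26.2,0,0.099],[-12,-26.2,0,0.099]], grip=6)

```text
time_s: 35.98
position: [390.3, -237.9, 382.8]
ee_rot: [[-0.0, 1.0, -0.001], [1.0, 0.0, 0.001], [0.001, -0.001, -1.0]]
ft_force: [1.0, 0.8, 0.4]
opening: 60.5
gripper_force: 0.0
```

```bash
python3 -c "
from h import *
R=lambda x:np.round(x,1).tolist()
a=snap('top');b=snap('side')
for n,s,roi in(('top',a,(340,200,420,300)),('side',b,(330,80,440,180))):
    m=masks(s);print(n,[(R(k[0]),int(k[1]),R(onz(s,*k[0],13))) for k in blobs(s,m['red'],15,900,roi)])
m=masks(a);print('blue',[(k[0].round(1),k[1]) for k in blobs(a,m['blue'],10,400,(250,130,360,300))])
go(391.3,-238.4,39,0)"
```

```text
top [([380.8, 250.8], 688, [392.0, -238.2, 13.0])]
side [([412.1, 143.7], 127, [262.9, -369.4, 13.0]), ([368.0, 172.4], 350, [393.1, -237.1, 13.0])]
blue [(array([326.5, 155. ]), np.int32(111))]
row [-0.11, 0.02, 16.4] 0.002 t 36.0833 q7 0.58
```

>>> move_arm(motion=[[-0.1,0,4,0],[-0.1,0,8,0],[-0.1,0,12,0],[-0.1,0,15,0],[-0.1,0,16.4,0],[-0.1,0,16.4,0],[-0.1,0,16.4,0],[-0.1,0,16.4,0]])

```text
time_s: 36.75
position: [390.9, -239.0, 220.2]
ee_rot: [[-0.001, 1.0, 0.001], [1.0, 0.001, -0.0], [-0.0, 0.001, -1.0]]
ft_force: [-0.4, -0.4, 0.4]
opening: 60.1
gripper_force: 0.0
```

```bash
python3 -c "
from h import *
go(391.5,-238,37,0)"
```

```text
row [0.1, 0.06, 0.32] 0.001 t 36.75 q7 0.64
```

>>> move_arm(motion=[[0,0,0,0],[0,0,0,0],[0,0,0,0],[0,0,0,0],[0,0,0,0],[0,0,0,0],[0,0,0,0],[0,0,0,0]], grip=0, newtons=30)

```text
time_s: 37.42
position: [390.2, -239.4, 220.0]
ee_rot: [[0.0, 1.0, 0.001], [1.0, -0.0, -0.0], [-0.0, 0.001, -1.0]]
ft_force: [0.5, 0.2, 5.3]
opening: 23.5
gripper_force: 30.0
```

>>> move_arm(motion=[[0,0,-2,0],[0,0,-5,0],[0,0,-9,0],[0,0,-13,0],[0,0,-17,0],[0,0,-20,0],[0,0,-20,0],[0,0,-20,0]])

```text
time_s: 38.08
position: [390.1, -239.3, 420.9]
ee_rot: [[-0.0, 1.0, 0.003], [1.0, 0.0, -0.001], [-0.001, 0.003, -1.0]]
ft_force: [0.7, 0.5, -0.5]
opening: 23.4
gripper_force: 30.0
```

```bash
python3 -c "
from h import *
go(560.5,273.4,240,0)"
```

```text
row [51.27, 17.05, 0.07] 0.0 t 38.0833 q7 0.57
```

>>> move_arm(motion=[[51.2,17,0,0],[51.2,17,0,0],[51.2,17,0,0],[51.2,17,0,0],[51.2,17,0,0],[51.2,17,0,0],[51.2,17,0,0],[51.2,17,0,0],[51.2,17,0,0],[51.2,17,0,0]])

```text
time_s: 38.92
position: [520.9, 158.1, 417.2]
ee_rot: [[-0.0, 1.0, -0.004], [1.0, 0.0, -0.001], [-0.001, -0.004, -1.0]]
ft_force: [0.8, -1.6, -0.7]
opening: 23.4
gripper_force: 30.0
```

```bash
python3 -c "
from h import *
go(560.5,272.6,240,0)"
```

```text
row [11.45, 3.97, -0.32] 0.0 t 38.9167 q7 -0.3
```

>>> move_arm(motion=[[11.4,4,0,0],[11.4,4,0,0],[11.4,4,0,0],[11.4,4,0,0],[11.4,4,0,0],[11.4,4,0,0],[11.4,4,0,0],[11.4,4,0,0],[11.4,4,0,0]])

```text
time_s: 39.67
position: [561.4, 268.6, 419.7]
ee_rot: [[0.002, 1.0, -0.0], [1.0, -0.002, -0.001], [-0.001, -0.0, -1.0]]
ft_force: [-0.3, -0.2, -1.1]
opening: 23.3
gripper_force: 30.0
```

```bash
python3 -c "
from h import *
go(560.5,272.6,183,0)
a=snap('top');b=snap('side')
for n,s,roi in(('top',a,(140,140,215,210)),('side',b,(245,270,320,350))):
    bl=blobs(s,masks(s)['red'],15,3000,roi)
    for k in bl:
        pts=np.argwhere(k[2])[:,::-1].astype(np.int32);print(n,k[0].round(1),k[1],pts.min(0),pts.max(0))"
```

```text
row [0.4, -0.09, 5.67] -0.002 t 39.6667 q7 -0.45
top [172.7 167.6] 591 [157 148] [184 184]
side [270.2 284.7] 55 [267 281] [274 289]
side [275.7 309.8] 1125 [251 284] [299 326]
```

>>> move_arm(motion=[[0.4,-0.1,0,0],[0.4,-0.1,0,0],[0.4,-0.1,1.5,0],[0.4,-0.1,3,0],[0.4,-0.1,4,0],[0.4,-0.1,4.3,0],[0.4,-0.1,4.3,0],[0.4,-0.1,4.3,0]])

```text
time_s: 40.43
position: [560.5, 274.3, 377.0]
ee_rot: [[0.0, 1.0, 0.0], [1.0, -0.0, 0.0], [0.0, 0.0, -1.0]]
ft_force: [0.7, 0.5, -1.1]
opening: 23.5
gripper_force: 30.0
```

```bash
python3 -c "
from h import *
go(560.5,272.6,186.3,0);print(robot.get_obs()['ft_force'])
a=snap('top');b=snap('side')
cs=[]
for n,s,roi in(('top',a,(140,140,215,210)),('side',b,(245,270,320,350))):
    bl=blobs(s,masks(s)['red'],15,3000,roi)
    h=np.vstack([np.argwhere(k[2])[:,::-1] for k in bl]).astype(np.int32)
    print(n,h.min(0),h.max(0))"
```

```text
row [-0.17, 0.0, 1.07] -0.0 t 40.4333 q7 -0.46
[ 0.67386796  0.52398048 -1.1004713 ]
top [162 153] [187 188]
side [254 299] [300 340]
```

>>> move_arm(motion=[[-0.1,0,0.3,0],[-0.1,0,0.7,0],[-0.1,0,1,0],[-0.1,0,1,0]])

```text
time_s: 40.87
position: [560.2, 273.1, 366.2]
ee_rot: [[0.0, 1.0, -0.0], [1.0, -0.0, -0.0], [-0.0, -0.0, -1.0]]
ft_force: [-0.5, -0.6, -0.8]
opening: 23.4
gripper_force: 30.0
```

>>> move_arm(motion=[[0,0,0.1,0],[0,0,0.1,0]])

```text
time_s: 41.03
position: [560.2, 273.1, 366.0]
ee_rot: [[-0.0, 1.0, -0.0], [1.0, 0.0, -0.0], [-0.0, -0.0, -1.0]]
ft_force: [-0.9, -0.9, 2.0]
opening: 23.2
gripper_force: 30.0
```

Contact came at the expected seated height (366.0). Releasing, then checking the cap.

>>> move_arm(motion=[[0,0,0,0],[0,0,0,0],[0,0,0,0],[0,0,0,0],[0,0,-2,0],[0,0,-5,0],[0,0,-7,0],[0,0,-7,0]], grip=6)

```text
time_s: 41.7
position: [561.5, 273.6, 440.2]
ee_rot: [[0.0, 1.0, 0.007], [1.0, -0.0, 0.004], [0.004, 0.007, -1.0]]
ft_force: [0.9, 0.4, 0.7]
opening: 59.6
gripper_force: 0.0
```

>>> move_arm(motion=[[-20,-2,0,0],[-38,-3,0,0],[-38,-3,0,0],[-38,-3,0,0],[-38,-3,0,0],[-38,-3,0,0],[-38,-3,0,0],[-38,-3,0,0],[-38,-3,0,0],[-38,-3,0,0]])

```text
time_s: 42.53
position: [528.5, -115.4, 435.2]
ee_rot: [[0.011, 1.0, -0.001], [1.0, -0.011, -0.005], [-0.005, -0.001, -1.0]]
ft_force: [0.3, -0.5, 0.3]
opening: 59.8
gripper_force: 0.0
```

```bash
python3 - <<'E'
from h import *
R=lambda x:np.round(x,1).tolist()
S={n:snap(n) for n in('top','side')};M={n:masks(S[n]) for n in S};a,b=S['top'],S['side']
for n,roi,kroi in(('top',(140,140,205,200),(158,160,182,182)),('side',(245,290,310,345),(262,300,292,326))):
    bl=max(blobs(S[n],M[n]['red'],200,9e9,roi),key=lambda t:t[1])
    cs,_=cv2.findContours(bl[2].astype(np.uint8),cv2.RETR_EXTERNAL,cv2.CHAIN_APPROX_NONE)
    e=cv2.fitEllipse(cv2.convexHull(cs[0]))
    k=max(blobs(S[n],M[n]['black'],20,9e9,kroi),key=lambda t:t[1])
    print(n,'cap ell',R(e[0]),R(e[1]),'knob',R(k[0]),int(k[1]))
# controller geometry
im=a['img'];h=cv2.cvtColor(im,cv2.COLOR_RGB2HSV)
for n,roi in(('top',(380,175,420,215)),('side',(295,130,335,160))):
    h=cv2.cvtColor(S[n]['img'],cv2.COLOR_RGB2HSV)
    o=(h[:,:,0]>3)&(h[:,:,0]<22)&(h[:,:,1]>70)
    g=(h[:,:,0]>40)&(h[:,:,0]<80)&(h[:,:,1]>70)
    k=h[:,:,2]<60
    for nm,m,mn in(('orange',o,1),('dark',k,60)):
        print(n,nm,[(R(c),int(t),R(onz(S[n],*c,56))) for c,t,_ in blobs(S[n],m,mn,900,roi)])
for n,c in(('top',(457.9,181.7)),): print('lug',onz(a,*c,120))
cv2.imwrite('pics/k1.png',np.hstack([cv2.resize(a['img'][165:225,370:430,::-1],(400,400),interpolation=2),cv2.resize(b['img'][115:175,290:350,::-1],(400,400),interpolation=2)]))
go(530,-240,200,0)
E
```

```text
top cap ell [170.6, 171.9] [35.8, 37.9] knob [167.4, 169.7] 100
side cap ell [277.7, 318.8] [45.1, 47.9] knob [277.3, 312.4] 133
top orange [([413.0, 214.0], 1, [485.3, -313.6, 56.0]), ([418.5, 214.0], 2, [485.6, -327.8, 56.0])]
top dark []
side orange [([295.1, 139.2], 23, [607.5, -306.6, 56.0]), ([310.0, 141.0], 1, [564.1, -303.2, 56.0]), ([319.0, 142.0], 1, [538.0, -301.6, 56.0]), ([312.0, 144.0], 1, [557.1, -291.2, 56.0]), ([319.7, 153.3], 3, [531.9, -255.4, 56.0])]
side dark [([315.7, 143.3], 195, [546.9, -295.2, 56.0])]
lug [ 558.71040822 -407.98310968  120.        ]
row [-13.04, 0.12, 5.52] -0.006 t 42.6333 q7 0.21
```

```bash
python3 - <<'E'
from h import *
R=lambda x:np.round(x,1).tolist()
a,b=snap('top'),snap('side')
t0=cv2.imread('pics/top0.png')[:,:,::-1];s0=cv2.imread('pics/side0.png')[:,:,::-1]
a['img']=t0;b['img']=s0
C=lambda x,y:(360+x/6-.4,150+y/6-.4)
for p,q in(((152,160),(440,125)),((178,347),(640,318))):
    P,Q=onz(a,*C(*p),56),onz(a,*C(*q),56);d=P-Q;print('dir',R(P),R(Q),'yaw of +y (deg from +y toward -x)',np.degrees(np.arctan2(-d[0],d[1])).round(2))
H=lambda im:cv2.cvtColor(im,cv2.COLOR_RGB2HSV)
for n,s,roi in(('t',a,(378,170,420,215)),('s',b,(295,125,340,165))):
    h=H(s['img']);o=(h[:,:,0]>3)&(h[:,:,0]<22)&(h[:,:,1]>70);k=h[:,:,2]<70
    print(n,'or',[(R(c),int(t)) for c,t,_ in blobs(s,o,2,40,roi)])
    for c,t,m in blobs(s,k,60,900,roi):
        q=np.argwhere(m)[:,::-1];print(n,'dark',R(c),t,q.min(0),q.max(0))
to,so=C(188,272),(320.0,153.4)
print('orange',R(tri(a,to,b,so)[0]),R(onz(a,*to,56)),R(onz(b,*so,56)))
lug=tri(a,(457.9,181.7),b,(316,99.5));print('lug',lug)
print('disc',R(onz(a,*C(259,243),65)))
np.save('x.npy',t0[170:212,385:420])
g=cv2.cvtColor(t0,cv2.COLOR_RGB2GRAY);print(g[178:204,390:418])
E
```

```text
dir [582.2, -242.5, 56.0] [600.5, -368.6, 56.0] yaw of +y (deg from +y toward -x) 8.23
dir [501.1, -252.7, 56.0] [517.4, -453.2, 56.0] yaw of +y (deg from +y toward -x) 4.64
t or [([378.5, 170.0], 2), ([390.8, 195.2], 6), ([401.5, 196.5], 2)]
t dark [402.3, 189.7] 248 [394 180] [411 199]
s or [([295.1, 136.6], 28), ([319.5, 153.0], 4)]
s dark [315.7, 143.3] 206 [309 135] [324 151]
orange [532.5, -257.7, 54.1] [533.6, -257.5, 56.0] [531.0, -255.2, 56.0]
lug (array([ 557.3951966 , -406.093543  ,  124.58962667]), np.float64(0.7208924644803801))
disc [545.2, -286.1, 65.0]
[[186 187 185 186 184 184 184 185 183 185 185 183 183 185 183 182 182 183
  183 182 184 183 182 184 182 182 181 182]
 [187 186 186 186 187 185 186 186 186 185 185 185 185 180 140 141 143 158
  162 185 184 184 184 184 183 183 183 183]
 [186 188 184 168 187 187 186 187 186 187 187 188 183 134  63  71  73  95
  100 147 183 184 184 183 182 182 182 180]
 [187 188 185 173 168 187 187 188 184 143 143 126 118  56  17  38  36  33
   45 112 182 181 182 181 180 180 179 179]
 [184 170 188 181 123 187 182 140 120  71  70  28   6   8
[... 1817 characters left out ...]
183 171 173 186 182 165 148  74  52  20   8  12  22   9   7   7  22  68
  155 184 184 184 183 185 183 184 183 184]
 [184 185 185 182 147 154 183 151  82  73  70  58  72  36  44  71  87 157
  186 186 185 185 184 184 184 184 184 184]
 [187 186 186 181 141 175 185 159  93  91  91  76  92  90 152 158 162 186
  187 186 187 187 186 186 186 185 184 185]
 [187 187 188 185 175 184 164 150 150  82  82  87  84 110 187 187 187 187
  187 187 188 186 186 187 184 184 184 183]
 [188 187 186 187 187 183 152 175 181 119  77  92  98 138 187 186 187 185
  185 185 186 185 184 185 184 184 184 183]
 [187 187 186 187 186 186 175 186 183 149 154 155 135 153 186 186 187 186
  185 186 185 186 186 185 183 168 167 165]]
```

```bash
python3 - <<'E'
from h import *
a,b=snap('top'),snap('side')
P,Q=onz(a,405.6,189.3,93),onz(a,404.9,196.8,93);d=Q-P;print(P,Q,np.degrees(np.arctan2(d[1],d[0])))
P,Q=onz(a,406.3,181,93),onz(a,404.2,197,93);d=Q-P;print('bar',P,Q,(P+Q)/2,np.degrees(np.arctan2(d[1],d[0])))
go(544.3,-286,160,np.radians(84))
E
```

```text
[ 542.26564743 -286.07706955   93.        ] [ 523.35421438 -283.95693068   93.        ] 173.6033457947168
bar [ 563.3179419  -288.24975736   93.        ] [ 522.81819728 -282.19686422   93.        ] [ 543.06806959 -285.22331079   93.        ] 171.49977063885427
row [-18.16, 1.31, 9.5] -1.463 t 42.8333 q7 0.21
```

>>> move_arm(motion=[[-18.1,1.3,0,-1.46],[-18.1,1.3,0,-1.46],[-18.1,1.3,0,-1.46],[-18.1,1.3,0,-1.46],[-18.1,1.3,0,-1.46],[-18.1,1.3,0,-1.46],[-18.1,1.3,0,-1.46],[-18.1,1.3,0,-1.46],[-18.1,1.3,0,-1.46],[-18.1,1.3,0,-1.46]], grip=4)

```text
time_s: 43.67
position: [544.3, -285.7, 435.4]
ee_rot: [[-0.952, 0.307, 0.0], [0.307, 0.952, 0.001], [0.0, 0.001, -1.0]]
ft_force: [0.0, -0.2, 0.3]
opening: 39.6
gripper_force: 0.0
```

```bash
python3 -c "
from h import *
go(543.9,-285.5,130,np.radians(83))"
```

```text
row [0.05, -0.0, 12.54] -0.19 t 43.6667 q7 1.58
```

>>> move_arm(motion=[[0,0,0,-0.19],[0,0,3,-0.19],[0,0,7,-0.19],[0,0,11,-0.19],[0,0,14,-0.19],[0,0,15,-0.19],[0,0,15,-0.19],[0,0,15,-0.19]])

```text
time_s: 44.33
position: [544.4, -286.9, 286.3]
ee_rot: [[-0.992, 0.129, 0.001], [0.129, 0.992, 0.0], [-0.001, 0.0, -1.0]]
ft_force: [-0.6, 0.7, 0.2]
opening: 39.6
gripper_force: 0.0
```

```bash
python3 -c "
from h import *
go(543.9,-285.5,87.5,np.radians(83));print(robot.get_obs()['ft_force'])"
```

```text
row [0.07, 0.14, 1.88] -0.008 t 44.3333 q7 1.69
[-0.58068919  0.74617922  0.16999957]
```

>>> move_arm(motion=[[0,0.1,1,0],[0,0.1,1.8,0],[0,0.1,1.8,0],[0,0.1,1.8,0]])

```text
time_s: 44.67
position: [543.4, -286.9, 267.9]
ee_rot: [[-0.991, 0.131, 0.0], [0.131, 0.991, -0.0], [-0.0, -0.0, -1.0]]
ft_force: [-0.3, 0.7, -0.5]
opening: 40.1
gripper_force: 0.0
```

>>> move_arm(motion=[[0,0,0,0],[0,0,0,0],[0,0,0,0],[0,0,0,0],[0,0,0,0],[0,0,0,0]], grip=0, newtons=20)

```text
time_s: 45.17
position: [543.9, -284.9, 268.0]
ee_rot: [[-0.992, 0.13, 0.0], [0.13, 0.992, 0.003], [0.0, 0.003, -1.0]]
ft_force: [0.3, 5.9, 4.3]
opening: 13.6
gripper_force: 20.0
```

```bash
python3 -c "
from h import *
o=robot.get_obs();print(o['ft_force'],o['torque'],o['opening'])
go(543.9,-285.5,87.5,np.radians(22.3))"
```

```text
[0.30034536 5.93899797 4.28376847] [1.26468969 0.04932288 0.01841362] 13.587374890015928
row [-0.01, -0.06, 0.05] 1.051 t 45.1667 q7 1.68
```

>>> move_arm(motion=[[0,0.15,0,0],[0,0.15,0,0.1],[0,0.15,0,0.2],[0,0.15,0,0.3],[0,0.15,0,0.4],[0,0.15,0,0.5],[0,0.15,0,0.6],[0,0.15,0,0.7],[0,0.15,0,0.8],[0,0.15,0,0.9]])

```text
time_s: 46.0
position: [544.7, -283.3, 268.0]
ee_rot: [[-0.511, 0.86, 0.001], [0.86, 0.511, 0.003], [0.002, 0.003, -1.0]]
ft_force: [1.8, 5.8, 2.9]
opening: 13.7
gripper_force: 20.0
```

>>> move_arm(motion=[[0,0,0,0.07],[0,0,0,0.14],[0,0,0,0.14],[0,0,0,0.14]])

```text
time_s: 46.33
position: [544.9, -283.2, 268.0]
ee_rot: [[-0.39, 0.921, 0.002], [0.921, 0.39, 0.003], [0.002, 0.003, -1.0]]
ft_force: [1.6, 5.7, 2.5]
opening: 14.0
gripper_force: 20.0
```

```bash
python3 -c "
from h import *
o=robot.get_obs();print(o['ft_force'],o['torque'],o['opening'])
go(543.9,-285.5,87.5,np.radians(23.2))"
```

```text
[1.58023542 5.74775855 2.52602029] [ 1.29457414 -0.42313175  0.0063085 ] 14.0378229715067
row [-0.17, -0.18, 0.05] -0.004 t 46.3333 q7 0.92
```

>>> move_arm(motion=[[0,0,0,0],[0,0,0,0],[0,0,0,0],[0,0,0,0],[0,0,-4,0],[0,0,-8,0],[0,0,-10,0],[0,0,-10,0]], grip=4)

```text
time_s: 47.0
position: [544.8, -286.9, 372.8]
ee_rot: [[-0.388, 0.922, 0.008], [0.922, 0.388, -0.005], [-0.008, 0.006, -1.0]]
ft_force: [0.3, -0.8, 0.3]
opening: 39.8
gripper_force: 0.0
```

>>> move_arm(motion=[[-9,26,0,0],[-9,26,0,0],[-9,26,0,0],[-9,26,0,0],[-9,26,0,0],[-9,26,0,0],[-9,26,0,0],[-9,26,0,0]])

```text
time_s: 47.67
position: [821.8, -264.9, 361.9]
ee_rot: [[-0.392, 0.92, -0.001], [0.92, 0.392, 0.002], [0.002, 0.0, -1.0]]
ft_force: [-0.4, 0.1, -1.2]
opening: 39.8
gripper_force: 0.0
```

```bash
python3 -c "
from h import *
a=snap('top');b=snap('side')
g=cv2.cvtColor(a['img'],cv2.COLOR_RGB2GRAY);np.set_printoptions(linewidth=200)
print(g[178:204,386:418])
cv2.imwrite('pics/k2.png',np.hstack([cv2.resize(a['img'][165:225,370:430,::-1],(400,400),interpolation=2),cv2.resize(b['img'][115:175,290:350,::-1],(400,400),interpolation=2)]))
print(robot.get_obs()['position'])"
```

```text
[[124 125 125 125 125 126 126 127 127 128 129 130 130 130 131 131 131 132 133 133 134 134 135 135 137 135 137 137 136 121  95  45]
 [122 122 123 124 123 126 124 126 126 126 127 128 128 129 129 129 131 131 131 132 132 133 134 133 134 136 135 137 133 110  72  51]
 [120 121 121 122 122 124 123 123 125 124 125 125 126 127 126 128 128 129 129 129 130 130 132 133 132 133 133 133 129 103  49  58]
 [119 120 120 120 120 121 122 122 123 123 123 123 125 125 125 126 126 128 129 127 128 128 131 132 130 131 131 131 116  89  44  74]
 [118 118 119 118 120 120 120 120 121 121 121 124 123 124 123 124 125 126 126 125 126 128 128 128 129 130 130 127 101  64  47  96]
 [116 116 117 117 117 119 118 120 119 120 120 121 122 122 122 123 123 124 124 125 127 126 125 127 128 129 128 123  89  45  57 110]
 [113 114 114 114 116 117 118 117 118 119 119 120 119 120 120 121 121 122 123 123 124 125 124 125 125 126 125 110  76  44  75 118]
 [112 113 113 114 115 115 115 116 116 117 117 118 119 119 120 120 120 121 121 121 122 122 123 124 124 125 123  93  54  51  96 122]
 [110 111 112 112 113 113 114 114 114 115 115 118 11
[... 1650 characters left out ...]

 [ 78  79  80  80  81  82  84  85  87  87  89  89  88  90  90  91  92  93  94  94  94  91  80  44  50  96 114 117 118 117 117 118]
 [ 73  75  76  77  78  79  82  82  82  85  84  86  86  86  88  89  88  92  91  92  92  86  69  41  62 105 118 117 118 118 117 117]
 [ 69  71  73  74  75  74  77  79  79  81  81  84  83  85  85  88  88  87  89  90  88  79  51  46  83 111 119 117 117 117 116 113]
 [ 66  66  68  70  70  71  74  75  76  75  79  80  79  81  83  83  83  85  87  86  82  70  42  53  99 115 117 118 118 118 117 111]
 [ 62  61  63  66  68  69  69  71  71  72  74  76  77  78  79  80  81  84  83  84  74  53  44  66 107 118 119 118 118 118 117  96]]
[ 818.1414251  -267.22968353  364.06190288]
```

View pics/k2.png

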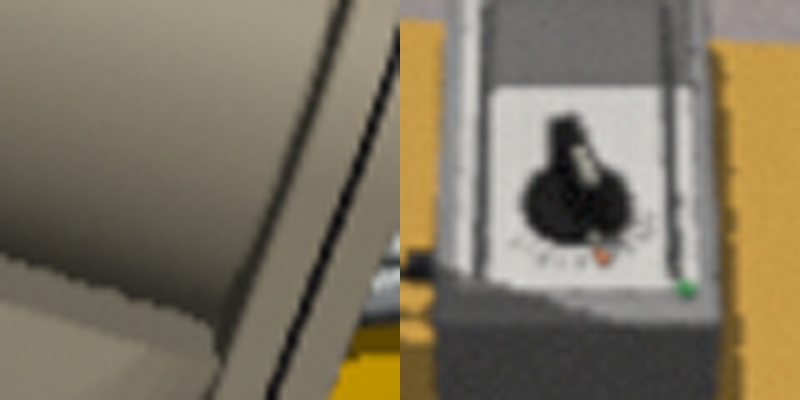

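The side view shows the pointer tip at (595,238), right next to the orange mark at (602,257). Seen from the axis at about (578,200), the two are within a couple of degrees. The top view is blocked by the arm. Now the guard.

```bash
python3 -c "
from h import *
go(558,-404,184,np.radians(6.4))"
```

```text
row [-2.47, -29.29, 0.11] 0.288 t 47.7667 q7 0.73
```

>>> move_arm(motion=[[-2.5,-29.3,0,0.288],[-2.5,-29.3,0,0.288],[-2.5,-29.3,0,0.288],[-2.5,-29.3,0,0.288],[-2.5,-29.3,0,0.288],[-2.5,-29.3,0,0.288],[-2.5,-29.3,0,0.288],[-2.5,-29.3,0,0.288],[-2.5,-29.3,0,0.288],[-2.5,-29.3,0,0.288]], grip=5)

```text
time_s: 48.6
position: [556.7, -404.2, 368.7]
ee_rot: [[-0.109, 0.994, 0.001], [0.994, 0.109, 0.0], [0.0, 0.001, -1.0]]
ft_force: [1.5, 0.9, -0.7]
opening: 49.8
gripper_force: 0.0
```

```bash
python3 -c "
from h import *
go(558,-404,127,np.radians(6.4))
b=snap('side');a=snap('top')
for n,s,roi in(('side',b,(295,80,340,125)),('top',a,(430,160,475,205))):
  print(n,[(k[0].round(1),k[1]) for k in blobs(s,masks(s)['red'],2,200,roi)])
# pointer vs mark
h=cv2.cvtColor(a['img'],cv2.COLOR_RGB2HSV)
g=cv2.cvtColor(a['img'],cv2.COLOR_RGB2GRAY);np.set_printoptions(linewidth=200);print(g[180:200,388:412]);
o=(h[:,:,0]>3)&(h[:,:,0]<22)&(h[:,:,1]>70);print([(k[0].round(1),k[1]) for k in blobs(a,o,1,40,(383,185,400,205))])"
```

```text
row [0.01, 0.12, 6.17] -0.002 t 48.6 q7 0.8
side [(array([315.7,  99.8]), np.int32(12))]
top [(array([457.9, 181.3]), np.int32(43))]
[[199 199 199 200 198 179 200 199 199 199 200 200 199 200 200 199 200 199 199 199 199 198 197 197]
 [200 200 201 200 199 184 180 200 200 200 196 151 140 134 135 135 136 147 176 197 197 195 193 194]
 [201 200 198 180 201 192 132 200 196 150 128  74  51  36  38  37  39  60 108 142 173 193 193 190]
 [199 199 196 160 165 196 169 194 145  68  35  42  39  38  37  37  38  37  39  62 107 136 147 125]
 [200 199 196 183 175 200 194 143  69  42  41  39  38  39  39  37  39  37  36  28  30  45  68  28]
 [200 197 179 200 199 197 163  66  37  41  38  40  38  38  38  37  29  31  30  28  32  33  35  33]
 [199 196 159 157 181 191  95  33  42  40  39  41  39  40  31  29  26  32  32  34  36  34  35  33]
 [200 198 184 173 186 189  31  42  43  40  39  30  32  29  34  34  34  38  37  36  35  32  34  32]
 [193 160 177 179 196 162  28  41  41  32  30  29  35  47  96  99 154  90  34  36  35  33  27  21]
 [191 109 130 187 194 143  21  41  31  18  30  49 107 162 165 114 149  75  3
[... 352 characters left out ...]
6   7   7   6  14  13  13   6  12   9  11  10  18  28  29  34  73]
 [201 197 171 170 172  98  84  23   5   4   6   8   6   9  11  16  31  30  31  30  37  36  45 106]
 [198 193 134 134 131  92  85  36  10   9  12  11  12  17  33  30  38  37  36  34  36  38  84 172]
 [199 193 144 128 164  88  97  81  37  14  14  16  32  32  38  37  38  37  36  36  35  54 136 198]
 [201 198 179 145 175 157  98  96  79  39  12  27  39  39  39  39  39  39  39  39  77 160 181 197]
 [197 198 196 183 186 195 159  87  95  80  55  27  25  29  33  33  34  29  46  96 166 196 197 196]
 [196 197 197 197 197 193 154 138 170 161  89  78  59  61  59  44  49  79  97 173 199 199 198 198]]
[(array([390.8, 195.2]), np.int32(6))]
```

```bash
python3 -c "
from h import *
a=snap('top')
g=cv2.cvtColor(a['img'],cv2.COLOR_RGB2GRAY).astype(float)[187:194,396:407]
w=np.where(g>60,g-40,0);ys,xs=np.nonzero(w);pts=np.array([onz(a,x+396,y+187,93)[:2] for x,y in zip(xs,ys)]);ww=w[ys,xs]
c=np.average(pts,axis=0,weights=ww);u=np.linalg.eigh(np.cov((pts).T,aweights=ww))[1][:,1];u*=np.sign(u[1])
print('line',c,u,np.degrees(np.arctan2(u[1],u[0])))
O=onz(a,390.8,195.2,56)[:2]
for A in((545.2,-286.1),(543.1,-285.2)):
    d=O-np.array(A);print(np.degrees(np.arctan2(d[1],d[0])),np.linalg.norm(d))"
```

```text
line [ 541.23836921 -275.13345442] [-0.4073984   0.91325054] 114.04151095194169
112.97940327001159 31.498275576598715
109.94565630021808 29.89174663921174
```

The pointer reads 114° and the mark 110–113°, within the 9° tolerance. Gripping the lug.

>>> move_arm(motion=[[0,0.1,2,0],[0,0.1,4,0],[0,0.1,5.5,0],[0,0.1,6,0],[0,0.1,6,0],[0,0.1,6,0]])

```text
time_s: 49.25
position: [559.8, -403.6, 307.9]
ee_rot: [[-0.112, 0.994, 0.001], [0.994, 0.112, -0.0], [-0.0, 0.0, -1.0]]
ft_force: [-0.8, -0.3, -0.5]
opening: 49.9
gripper_force: 0.0
```

>>> move_arm(motion=[[0,0,0,0],[0,0,0,0],[0,0,0,0],[0,0,0,0],[0,0,0,0],[0,0,0,0],[0,0,0,0],[0,0,0,0]], grip=0, newtons=20)

```text
time_s: 49.92
position: [558.4, -404.3, 307.8]
ee_rot: [[-0.11, 0.994, -0.001], [0.994, 0.11, 0.0], [0.0, -0.001, -1.0]]
ft_force: [-2.3, 0.7, 3.4]
opening: 12.0
gripper_force: 20.0
```

>>> move_arm(motion=[[0.6,0,0,0],[1.8,0,0,0],[3.2,0,0,0],[4.6,0,0,0],[6,0,0,0],[7.4,0,0,0],[8.8,0,0,0],[10,0,0,0],[11,0,0,0],[11.5,0,0,0]])

```text
time_s: 50.75
position: [546.3, -288.3, 307.8]
ee_rot: [[-0.112, 0.994, 0.0], [0.994, 0.112, 0.0], [0.0, 0.0, -1.0]]
ft_force: [-0.2, -1.5, -0.5]
opening: 12.3
gripper_force: 20.0
```

>>> move_arm(motion=[[0.2,0,0,0],[0.4,0,0,0],[0.6,0,0,0],[0.6,0,0,0]])

```text
time_s: 51.08
position: [545.8, -284.5, 307.8]
ee_rot: [[-0.111, 0.994, 0.001], [0.994, 0.111, -0.001], [-0.002, 0.001, -1.0]]
ft_force: [1.3, -2.5, -1.0]
opening: 11.9
gripper_force: 20.0
```

```bash
python3 -c "
from h import *
o=robot.get_obs();p=np.array(o['position']);print(p,o['ft_force'],o['opening'],np.linalg.norm(p[:2]-[558.4,-404.3]))"
```

```text
[ 545.82684568 -284.47751896  307.82189026] [ 1.33043246 -2.52748608 -1.03675479] 11.910049478228798 120.48033520453525
```

>>> move_arm(motion=[[0.2,0,0,0],[0.2,0,0,0],[0.2,0,0,0]])

```text
time_s: 51.33
position: [545.6, -283.9, 307.8]
ee_rot: [[-0.11, 0.994, 0.002], [0.994, 0.11, -0.004], [-0.004, 0.002, -1.0]]
ft_force: [3.6, -5.8, -2.8]
opening: 11.9
gripper_force: 20.0
```

>>> move_arm(motion=[[0,0,0,0],[0,0,0,0],[0,0,0,0],[0,0,0,0],[0,0,-3,0],[0,0,-7,0],[0,0,-11,0],[0,0,-12,0],[0,0,-12,0]], grip=4)

```text
time_s: 52.08
position: [546.0, -282.1, 431.4]
ee_rot: [[-0.112, 0.994, 0.006], [0.994, 0.112, -0.003], [-0.003, 0.006, -1.0]]
ft_force: [-0.1, 0.1, 1.0]
opening: 39.8
gripper_force: 0.0
```

>>> move_arm(motion=[[0,-12,0,0],[0,-12,0,0],[0,-12,0,0],[0,-12,0,0],[0,-12,0,0],[0,-12,0,0]])

```text
time_s: 52.58
position: [426.4, -294.7, 426.7]
ee_rot: [[-0.112, 0.994, -0.001], [0.994, 0.112, 0.001], [0.001, -0.001, -1.0]]
ft_force: [0.5, 0.8, -0.4]
opening: 40.4
gripper_force: 0.0
```

```bash
python3 - <<'E'
from h import *
R=lambda x:np.round(x,1).tolist()
a=snap('top');b=snap('side')
A={'top':a,'side':b}
L={}
for n,roi in(('top',(375,150,475,215)),('side',(290,80,345,165))):
    l=[k for k in blobs(A[n],masks(A[n])['red'],8,200,roi)];print(n,'lug',[(R(k[0]),int(k[1])) for k in l]); L[n]=max(l,key=lambda k:k[1])[0] if l else None
if L['top'] is not None and L['side'] is not None: print(tri(a,L['top'],b,L['side']))
for n,r1 in(('top',(140,140,205,200)),('side',(245,290,310,345))):
    m=masks(A[n]);print(n,'cap',[(R(k[0]),int(k[1])) for k in blobs(A[n],m['red'],100,3000,r1)],'blue',[(R(k[0]),int(k[1])) for k in blobs(A[n],m['blue'],10,300,(250,130,360,230))])
# bowl pieces: white outside bowl?
print('mat white top',[(R(k[0]),int(k[1])) for k in blobs(a,masks(a)['white'],10,700,(220,130,370,290))])
print('bystander diff')
for n in A:
    d=np.abs(cv2.imread(f'pics/{n}0.png')[:,:,::-1].astype(int)-A[n]['img']).max(2)>60
    print(n,[(R(k[0]),int(k[1])) for k in blobs(A[n],d,15)])
E
```

```text
top lug [([409.2, 185.6], 64)]
side lug [([316.0, 127.5], 24)]
(array([ 545.99198742, -287.63460923,  120.70656912]), np.float64(0.9711228641632129))
top cap [([170.9, 172.2], 963)] blue [([326.5, 155.0], 112)]
side cap [([277.8, 319.5], 1512)] blue [([273.0, 200.0], 110)]
mat white top [([356.8, 135.0], 42), ([288.5, 162.1], 641)]
bystander diff
top [([261.1, 162.9], 31), ([522.2, 181.9], 271), ([514.7, 175.2], 46), ([539.8, 185.9], 505), ([399.2, 189.1], 533), ([436.3, 175.4], 50), ([473.6, 293.3], 9421), ([452.5, 187.1], 406), ([428.7, 190.7], 178), ([569.7, 213.2], 109), ([440.9, 198.9], 17), ([573.7, 238.7], 263), ([258.4, 209.4], 67), ([294.3, 209.4], 68), ([434.9, 207.9], 99), ([402.7, 208.6], 80), ([527.1, 275.8], 3545), ([335.4, 232.1], 62), ([392.1, 265.9], 1370), ([27.2, 381.3], 1946), ([319.0, 386.7], 463)]
side [([373.7, 10.2], 745), ([634.7, 31.3], 216), ([379.6, 44.7], 1383), ([338.4, 62.0], 65), ([316.0, 102.0], 39), ([316.5, 132.3], 726), ([569.4, 119.6], 48), ([589.6, 131.9], 166), ([597.6, 131.9], 118), ([582.3, 135.5], 27), ([556.3, 155.1], 242), ([332.9, 148.1], 37), ([620.6, 151.0], 298), ([573.2, 155.0], 70), ([595.0, 154.5], 16), ([587.5, 155.6], 19), ([436.6, 191.2], 2622), ([591.2, 166.7], 65), ([582.6, 167.3], 52), ([596.4, 195.2], 116), ([350.1, 205.7], 64), ([608.5, 219.4], 18), ([324.5, 237.7], 67), ([588.1, 254.7], 15), ([322.1, 271.3], 79), ([600.4, 342.9], 3731), ([568.8, 293.8], 182)]
```

```bash
python3 -c "
from h import *
print(robot.finish_job())"
```

```text
the job is handed in; nothing more can be done
None
```

I handed the job in at about 53 s. By my last measurements all three pieces were poured into the bowl, the chute is flat, the cap is seated, the pointer is within about 4° of the orange mark, and the guard is home (about 119–120 of 120 mm). The judge returned no verdict.

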